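# Pack an installer's kit at the fittings counter

### The arm

A 6-joint arm with a two-finger parallel gripper is mounted at the origin on the work surface. World frame = base frame: x ahead of the robot, y to its left, z up, the work surface at z = 0. Lengths are in m, angles in rad, forces in N, time in s.
With the tool pointing down it reaches from about 0.275 to 0.85 m from the base axis. Payload 5.2 kg.
Tool frame: the origin (TCP) lies at the very end of the fingers, on their centre line; the grasp point (between the pads) lies 19 mm behind it (bot.grip_depth is the distance from the TCP to the grasp point, in m); x points along the fingers, y is the direction in which the jaws open and shut, and the axes are right-handed (so a half turn about x gives the same grasp; the last joint's range is limited). The gripper opens to 85 mm and grips with 20 to 120 N. Pads are 22 mm wide; open, the fingers measure 114 mm over their backs; the gripper's body (76 mm by 85 mm) begins 54 mm behind the grasp point. The pads swing forward as they close: fully open they stand 13 mm farther back than shut.
Start: joints at [1.111, 0.259, 1.535, -0, 1.348, -0.203], TCP at [0.14, 0.532, 0.231] pointing down, gripper open.
Joint ranges: [-3.14, 3.14], [-0.91, 2.08], [0.19, 2.58], [-1.22, 4.36], [0.22, 2.71], [-3.12, 3.12]. Speed limits (rad/s): [2.57, 2.57, 3.14, 3.14, 3.14, 3.14].

### API

Orientations are given as a rotation vector (axis times angle).
In Python, from station import bot, kin, eyes, status gives the robot as it stands. Calls block until the motion is done:
- bot.movep(position, orientation): joint-space move of the TCP to a pose.
- bot.servo_line(position, rotation=None, speed=0.15, threshold=None): straight line of the TCP; rotation=None keeps the orientation; speed is the mean speed in m/s. With threshold (N) it stops when the force on the tool has changed by that much, and returns True; else False.
- bot.movej(angles): joint-space move.
- bot.set_gripper(opening, strength=None): opening from 0.0 (shut) to 1.0 (fully open); strength is the grip in N (None keeps the last); returns when the fingers have stopped.
- bot.sleep(seconds).
- kin.solve_ik(position, orientation): joint angles nearest the present ones, or None.
- eyes.get_image(name): name is "scene" or "top" or "wrist"; returns the picture (480x640x3 uint8, red, green, blue); there is no depth.
- eyes.get_calibration(name): a dict with "fx", "fy", "cx", "cy" (pixels), "rvec" (rotation vector, rad) and "tvec" (3), from world to camera coordinates, as OpenCV has them. Camera axes: x right, y down, z forward; pixel columns grow to the right and rows downward; lengths in m; the calibration is good to about 2 mm. A picture is of the moment at which its call begins: read the wrist's pose just before it. get_calibration takes no time and is no camera call; for the wrist camera it gives the pose at the moment of the call.
A pose or a line that the arm cannot do raises bot.IKError and nothing moves.
- bot.close_job(): hands the job in, once; it reports no verdict.
Readings, each from a call of its own:
- status.current_clock(): time.
- status.current_joint_pos(): joint angles.
- status.current_qvel(): joint speeds.
- status.current_effort(): joint torques, N m.
- status.current_ee_pos(): TCP position.
- status.current_eef_rot(): TCP orientation.
- status.current_ft_force(): force on the tool from outside, world axes, zero at the start.
- status.current_wrist_torque(): the same for the moment, N m.
- status.current_finger_gap(): opening from 0.0 (shut) to 1.0 (fully open).
Only numpy, scipy, OpenCV 4.12 (cv2) and the standard library are available. Lean on these libraries where they do the work, as an engineer would, in place of code of your own. Each camera call takes 0.05 s, during which the arm holds its last target.

### The job

Pack the kit tray: lay every loose tee, elbow and valve on the bench (not the stock in the bins) into the nest of its own shape, and slide the tape roll up off its spindle and lay it into the round nest, all fully down in their recesses. Only when all of these are seated, tip all six nuts from the cup into the white tub, and stand the empty cup upright in the middle of its round mat. Do not knock over the jar or the blue coupling.

Things in the scene. Friction and masses are not known exactly. Their poses are not given: they have to be found in the camera images.
- tee1_c (a point): Tee (may be absent). All fittings are bare metal, square-shouldered, lie flat with legs 28 mm wide and 28 mm high. Point: middle of the outline, half-way up (14 mm over its underside). The run, 64 mm long, lies along its y with its centre line at x = -16 mm; the branch lies along +x, ends at x = +30 mm and is free to grip from x = -2 to +30 mm. Outline 60 x 64 mm, z up, about 140 g.
- tee2_c (a point): Tee (may be absent). All fittings are bare metal, square-shouldered, lie flat with legs 28 mm wide and 28 mm high. Point: middle of the outline, half-way up (14 mm over its underside). The run, 64 mm long, lies along its y with its centre line at x = -16 mm; the branch lies along +x, ends at x = +30 mm and is free to grip from x = -2 to +30 mm. Outline 60 x 64 mm, z up, about 140 g.
- elbow1_c (a point): Elbow (may be absent). All fittings are bare metal, square-shouldered, lie flat with legs 28 mm wide and 28 mm high. Point: middle of the 60 x 60 mm outline, half-way up (14 mm). Centre lines of the legs meet at x = y = -16 mm; one leg runs along +x (centre line y = -16 mm), the other along +y (centre line x = -16 mm), both end at +30 mm. z up, about 120 g.
- elbow2_c (a point): Elbow (may be absent). All fittings are bare metal, square-shouldered, lie flat with legs 28 mm wide and 28 mm high. Point: middle of the 60 x 60 mm outline, half-way up (14 mm). Centre lines of the legs meet at x = y = -16 mm; one leg runs along +x (centre line y = -16 mm), the other along +y (centre line x = -16 mm), both end at +30 mm. z up, about 120 g.
- valve_c (a point): Straight ball valve (may be absent). Metal body 72 mm long along its x, 28 mm wide and 28 mm high; above it a black wing handle, 44 mm along x, 10 mm wide, from 36 to 48 mm over the underside. Point: middle of the body, 14 mm over its underside. z up, about 160 g. Same shape when turned half round.
- nest_tee1_seat (a point): Tee nest: grey block 100 mm square in the kit tray; its recess is 10 mm deep with a black rubber floor and 2.5 mm clearance all round. Point: where the centre point of a seated part comes to lie (14 mm above the recess floor, 4 mm above the block's top); axes as those of the seated part. Either tee fits either tee nest.
- nest_tee2_seat (a point): Tee nest: grey block 100 mm square in the kit tray; its recess is 10 mm deep with a black rubber floor and 2.5 mm clearance all round. Point: where the centre point of a seated part comes to lie (14 mm above the recess floor, 4 mm above the block's top); axes as those of the seated part. Either tee fits either tee nest.
- nest_elbow1_seat (a point): Elbow nest: grey block 100 mm square in the kit tray; its recess is 10 mm deep with a black rubber floor and 2.5 mm clearance all round. Point: where the centre point of a seated part comes to lie (14 mm above the recess floor, 4 mm above the block's top); axes as those of the seated part. Either elbow fits either elbow nest.
- nest_elbow2_seat (a point): Elbow nest: grey block 100 mm square in the kit tray; its recess is 10 mm deep with a black rubber floor and 2.5 mm clearance all round. Point: where the centre point of a seated part comes to lie (14 mm above the recess floor, 4 mm above the block's top); axes as those of the seated part. Either elbow fits either elbow nest.
- nest_valve_seat (a point): Valve nest: grey block 100 mm square in the kit tray; its recess is 10 mm deep with a black rubber floor and 2.5 mm clearance all round. Point: where the centre point of a seated part comes to lie (14 mm above the recess floor, 4 mm above the block's top); axes as those of the seated part or half a turn from it.
- roll_c (a point): White roll of thread-seal tape on the upright spindle: outer diameter 56 mm, hole 24 mm, 22 mm high, 50 g. Point: its centre, half-way up; z is its axis.
- nest_roll_seat (a point): Round nest for the roll in the kit tray: grey block 100 mm square, recess 61 mm across and 8 mm deep. Point: where the centre of the seated roll comes to lie (11 mm above the recess floor, 3 mm above the block's top).
- spindle: Fixed spindle, origin under its centre on the table, z up: foot 84 mm across and 10 mm high, a collar 40 mm across up to 25 mm on which the roll sits, then a post 14 mm across up to 73 mm.
- cup_c (a point): Aluminium cup with six nuts in it, standing on the mat: 70 mm high, outer diameter 51 mm at the foot widening evenly to 72 mm at the rim, wall 3 mm, 80 g (152 g with the nuts). Point: on its axis, 35 mm over its underside; z towards the mouth. The nuts begin to run out at about 100 degrees of tilt and are all out by 120 degrees.
- mat_top (a point): Centre of the top of a fixed black rubber disc, 100 mm across and 4 mm thick, the cup's place.
- tub_floor (a point): White open tub, fixed on the table, 124 mm square outside, 45 mm high, walls and floor 4 mm thick. Point: centre of its inner floor, 4 mm above the table; x and y along its sides.
- nut1_c (a point): Polished steel nut, 19 mm across, 12 mm high, 12 g, slippery (friction about 0.25). Point: its centre.
- nut2_c (a point): Polished steel nut, 19 mm across, 12 mm high, 12 g, slippery (friction about 0.25). Point: its centre.
- nut3_c (a point): Polished steel nut, 19 mm across, 12 mm high, 12 g, slippery (friction about 0.25). Point: its centre.
- nut4_c (a point): Polished steel nut, 19 mm across, 12 mm high, 12 g, slippery (friction about 0.25). Point: its centre.
- nut5_c (a point): Polished steel nut, 19 mm across, 12 mm high, 12 g, slippery (friction about 0.25). Point: its centre.
- nut6_c (a point): Polished steel nut, 19 mm across, 12 mm high, 12 g, slippery (friction about 0.25). Point: its centre.
- jar_c (a point): Bystander: closed paste jar standing on the bench, 54 mm across, 75 mm high. Point: its centre, half-way up.
- coupling_c (a point): Bystander: blue and black pipe coupling standing on end, 48 mm across, 70 mm high. Point: its centre, half-way up.
Things that resemble listed ones, but are neither listed nor needed, are in the scene too. What is shaped like the part that bears cup_c but orange is not meant.

How it is judged:
By the outcome, as a careful person would: the job done as asked, in the order asked, and still so for the second after the job is handed in, with the robot touching nothing.
Of tee1, tee2, elbow1, elbow2, valve only 3 to 5 are there at a start; the rules pass over those that are not, and their reading is None.
At some moment in a run one of tee1, tee2, elbow1, elbow2, valve may be knocked a few centimetres aside while the robot is not near it.
It also fails if it takes over 210 s, if anything falls off the work surface, if the arm or the gripper's body presses on something with over 40 N, if the wrist force passes 120 N, or if a joint passes its speed limit or range.

## Working session

There is one attempt and no reset: what is moved stays moved. The work goes in short steps, each a Python script; the robot and the scene stay as the last script left them, time stands still between calls to the robot, and variables do not carry over. Pictures are saved under pics/ and viewed, and the job is handed in when it is done.

```bash
ls; mkdir -p pics
python3 - <<'E'
from station import bot, kin, eyes, status
import cv2
for n in ["scene","top","wrist"]:
    c=eyes.get_calibration(n); print(n,c)
    cv2.imwrite(f"pics/a_{n}.png",eyes.get_image(n)[:,:,::-1])
print(status.current_clock(),status.current_ee_pos(),status.current_eef_rot(),status.current_finger_gap(), bot.grip_depth)
E
```

```text
pics
scene {'fx': 498.32510449639767, 'fy': 498.32510449639767, 'cx': 320.5503021388127, 'cy': 244.49953396428373, 'rvec': array([ 2.38134499,  0.74150541, -0.27905215]), 'tvec': array([-0.45312423, -0.18575001,  1.50251815])}
top {'fx': 497.10639617470827, 'fy': 497.10639617470827, 'cx': 316.61893657514025, 'cy': 238.59010575508432, 'rvec': array([ 2.15753287, -2.19217775,  0.06767223]), 'tvec': array([0.02486158, 0.51484057, 1.11737358])}
wrist {'fx': 335.2648102966653, 'fy': 335.2648102966653, 'cx': 320.0111105972724, 'cy': 243.9689203439226, 'rvec': array([-2.29495799, -1.77226332, -0.25687506]), 'tvec': array([-0.54851156, -0.03704077,  0.37985034])}
0.15 [0.13950427 0.53159567 0.23064824] [ 0.20052142  1.56181702 -0.20269036] 1.0048998612543945 0.0187
```

View pics/a_scene.png

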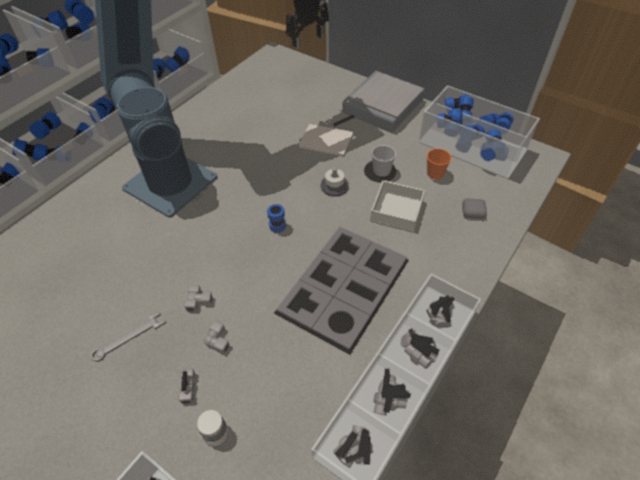

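View pics/a_top.png

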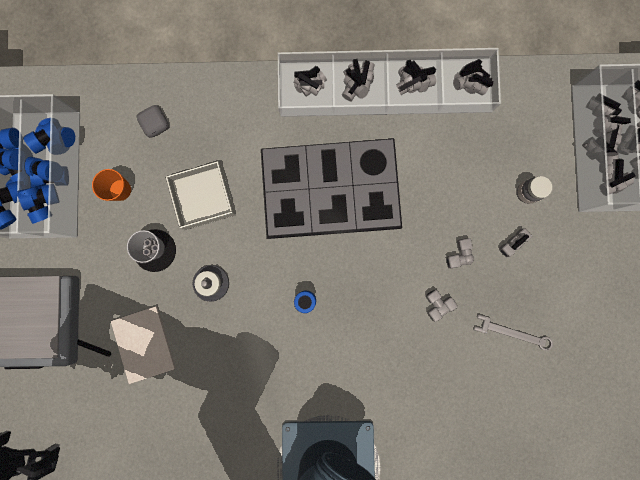

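View pics/a_wrist.png

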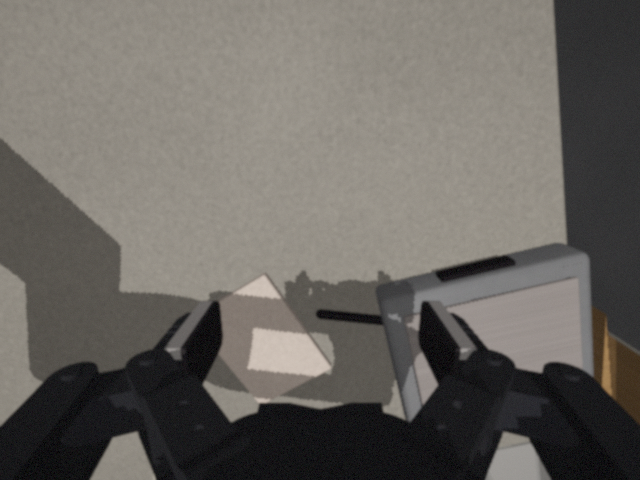

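The top view shows three loose parts on the bench: a tee at (440,304), an elbow at (460,253) and a valve at (515,241). The tray spans (262..402, 140..237), the roll on its spindle is at (208,283), the cup on its mat at (146,246) and the tub at (200,195). I'll write helpers and measure.

```bash
cat > h.py <<'E'
from station import bot, kin, eyes, status
import numpy as np, cv2
from scipy.spatial.transform import Rotation as R
def proj(cal,P):
    P=np.atleast_2d(np.array(P,float)); K=np.array([[cal['fx'],0,cal['cx']],[0,cal['fy'],cal['cy']],[0,0,1]])
    return cv2.projectPoints(P,np.array(cal['rvec']),np.array(cal['tvec']),K,None)[0].reshape(-1,2)
def ray(cal,uv):
    Rm=R.from_rotvec(cal['rvec']).as_matrix(); C=-Rm.T@np.array(cal['tvec'])
    d=Rm.T@np.array([(uv[0]-cal['cx'])/cal['fx'],(uv[1]-cal['cy'])/cal['fy'],1.0]); return C,d/np.linalg.norm(d)
def onz(cal,uv,z):
    C,d=ray(cal,uv); return C+d*(z-C[2])/d[2]
def tri(obs):
    A=np.zeros((3,3));b=np.zeros(3)
    for cal,uv in obs:
        C,d=ray(cal,uv); M=np.eye(3)-np.outer(d,d); A+=M;b+=M@C
    p=np.linalg.solve(A,b); return p
def down(yaw):
    """tool pointing down; jaw (y axis) along world direction yaw"""
    x=np.array([0,0,-1.]); y=np.array([np.cos(yaw),np.sin(yaw),0]); z=np.cross(x,y)
    return R.from_matrix(np.stack([x,y,z],1)).as_rotvec()
def shot(name,fn,crop=None,scale=1):
    cal=eyes.get_calibration(name); im=eyes.get_image(name)[:,:,::-1].copy()
    np.savez('pics/'+fn+'.npz',**{k:np.array(v) for k,v in cal.items()}); cv2.imwrite('pics/'+fn+'_full.png',im)
    if crop: enl('pics/'+fn,crop,scale)
    else: cv2.imwrite('pics/'+fn+'.png',im)
    return cal,im
def enl(fn,crop,scale,out=None):
    import os
    im=cv2.imread(fn+'_full.png'); u0,v0,u1,v1=crop
    c=cv2.resize(im[v0:v1,u0:u1],None,fx=scale,fy=scale,interpolation=cv2.INTER_CUBIC)
    # grid ticks
    for u in range((u0//20+1)*20,u1,20):
        cv2.line(c,(int((u-u0)*scale),0),(int((u-u0)*scale),6),(0,0,255),1); cv2.putText(c,str(u),(int((u-u0)*scale)-10,16),0,.35,(0,0,255),1)
    for v in range((v0//20+1)*20,v1,20):
        cv2.line(c,(0,int((v-v0)*scale)),(6,int((v-v0)*scale)),(0,0,255),1); cv2.putText(c,str(v),(8,int((v-v0)*scale)+4),0,.35,(0,0,255),1)
    cv2.imwrite(out or fn+'.png',c)
def cal(fn):
    d=np.load('pics/'+fn+'.npz'); return {k:d[k] for k in d.files}
E
python3 - <<'E'
from h import *
for n in ["scene","top","wrist"]:
    c=eyes.get_calibration(n); Rm=R.from_rotvec(c['rvec']).as_matrix(); C=-Rm.T@c['tvec']; print(n,C,Rm[2])
    if n=='wrist':
        T=R.from_rotvec(status.current_eef_rot()).as_matrix(); print('cam in tool',T.T@(C-status.current_ee_pos()),'axes in tool',T.T@Rm.T)
c=eyes.get_calibration('top')
for n,uv,z in [('tee',(440,304),.014),('elbow',(460,253),.014),('valve',(515,241),.014),('tray',(332,188),.02),('roll',(208,283),.04),('cup',(146,246),.07),('tub',(200,195),.02),('jar',(537,188),.07),('coup',(305,301),.06)]: print(n,onz(c,uv,z).round(3))
shot('top','t0'); enl('pics/t0',(420,210,560,330),5.5,'pics/t0a.png'); enl('pics/t0',(250,130,410,245),5,'pics/t0b.png'); enl('pics/t0',(100,140,250,310),3.5,'pics/t0c.png')
E
```

```text
scene [ 1.00208109 -0.61422985  1.0563809 ] [-0.36515908  0.50112123 -0.78456125]
top [4.27444090e-01 4.30956461e-04 1.15390381e+00] [ 0.07713019  0.01426661 -0.99691895]
wrist [0.0681805  0.54990271 0.37363738] [ 0.27656908 -0.07397784 -0.95814238]
cam in tool [-0.14296942 -0.00061229 -0.07367151] axes in tool [[ 2.11009882e-04 -2.86536140e-01  9.58069411e-01]
 [ 9.99999569e-01  9.27108545e-04  5.70316854e-05]
 [-9.04575977e-04  9.58068985e-01  2.86536212e-01]]
tee [ 0.362 -0.261  0.014]
elbow [ 0.477 -0.31   0.014]
valve [ 0.503 -0.436  0.014]
tray [ 0.632 -0.021  0.02 ]
roll [0.418 0.261 0.04 ]
cup [0.501 0.391 0.07 ]
tub [0.621 0.285 0.02 ]
jar [ 0.614 -0.468  0.07 ]
coup [0.376 0.044 0.06 ]
```

View pics/t0a.png

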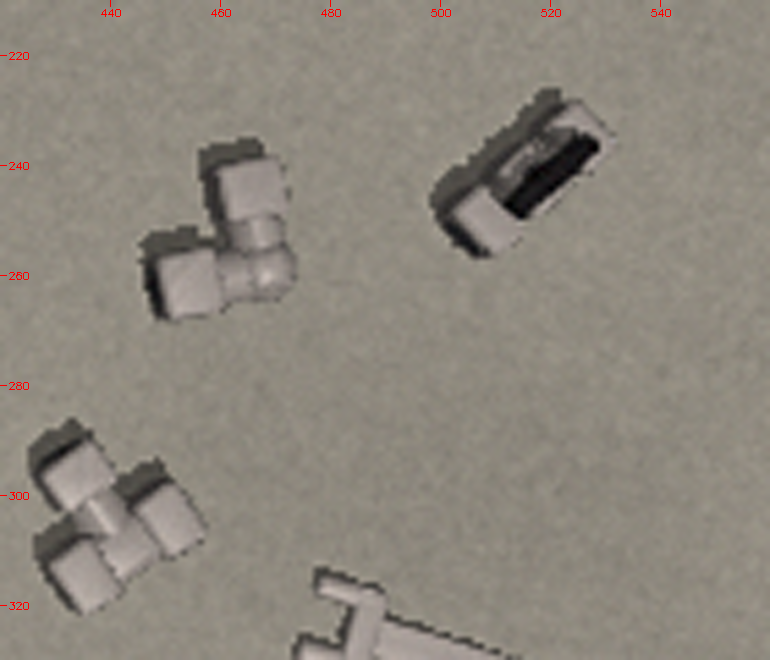

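View pics/t0b.png

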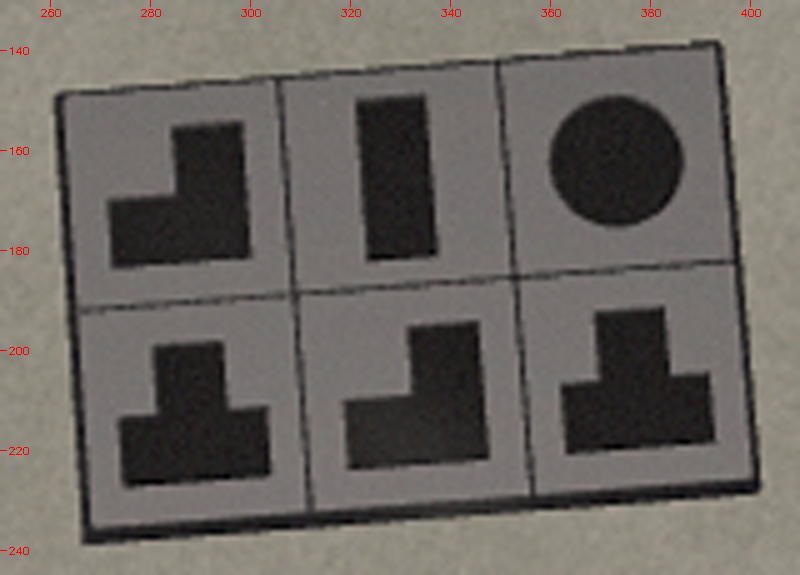

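View pics/t0c.png

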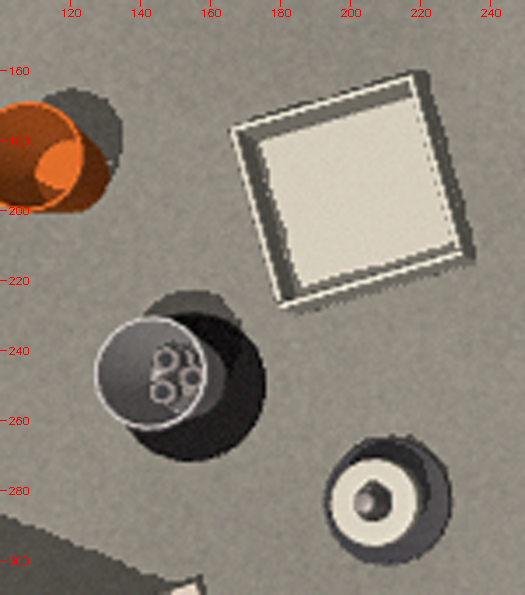

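The three parts, six recesses, cup with nuts, roll and tub are all clear in these crops. Next I'll take closer wrist views from two places over each area.

Run:
```python
from h import *
import math
y=math.pi/2
for n,p,yaw in [('c1',(.52,.30,.20),y),('c2',(.46,.24,.20),y),('n1',(.60,-.06,.20),y),('n2',(.66,.02,.20),y),('p1',(.45,-.38,.20),y),('p2',(.42,-.30,.20),y)]:
    bot.movep(p,down(yaw)); bot.sleep(.2); shot('wrist',n); print(n,status.current_clock(),status.current_ee_pos().round(4),status.current_joint_pos().round(2))
```

```text
c1 2.0917 [0.5195 0.3007 0.2002] [ 0.34  0.37  1.46  0.    1.32 -1.23]
c2 2.775 [0.4607 0.2406 0.2   ] [ 0.27  0.23  1.66  0.    1.26 -1.31]
n1 4.275 [ 0.5999 -0.0587  0.2003] [-0.28  0.37  1.45  0.    1.32 -1.86]
n2 5.0083 [0.6596 0.0191 0.2002] [-0.14  0.48  1.29 -0.    1.37 -1.71]
p1 6.9167 [ 0.4506 -0.3793  0.2   ] [-0.89  0.35  1.49  0.    1.31 -2.46]
p2 7.6 [ 0.4204 -0.3009  0.2   ] [-0.84  0.22  1.66 -0.    1.26 -2.41]
```

View pics/p1.png

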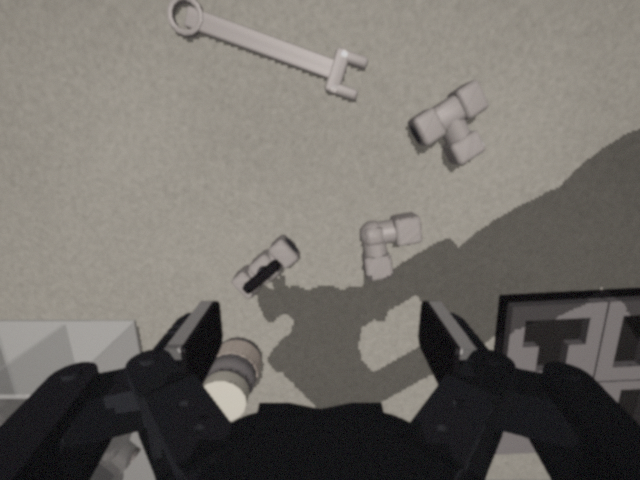

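View pics/p2.png

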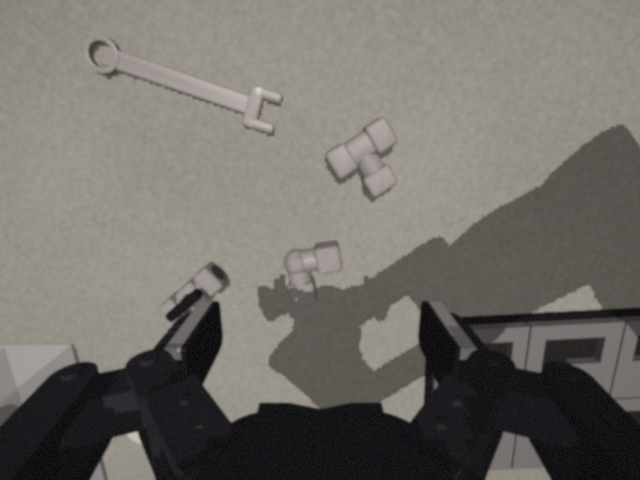

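View pics/n1.png

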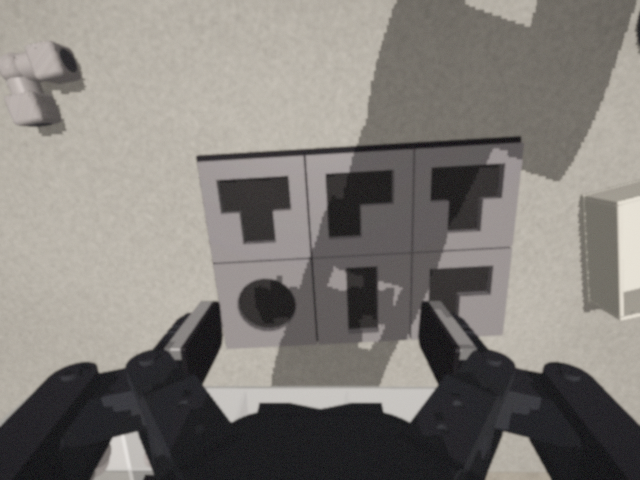

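View pics/n2.png

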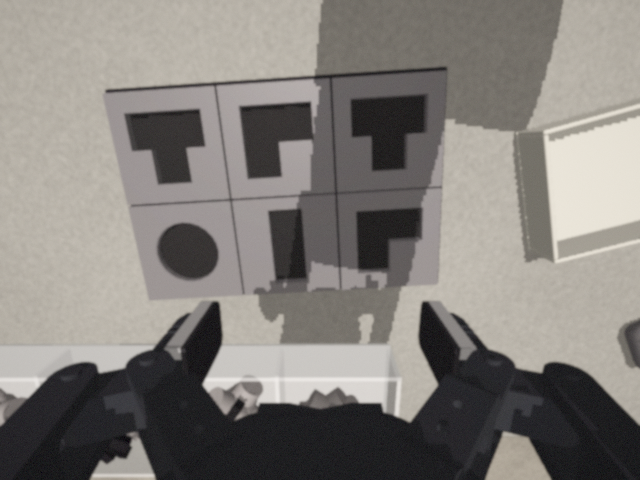

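View pics/c1.png

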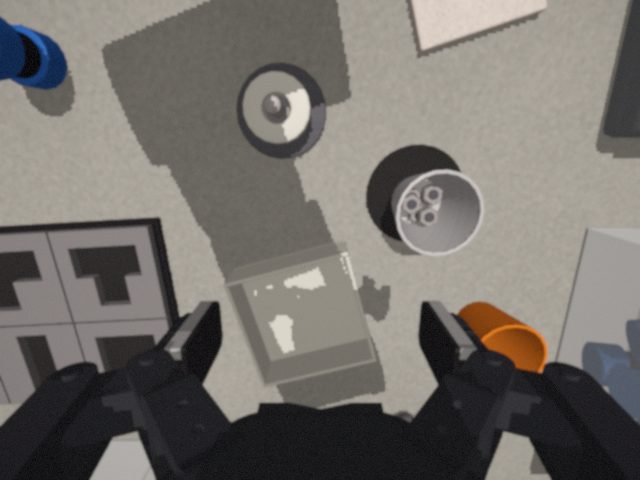

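View pics/c2.png

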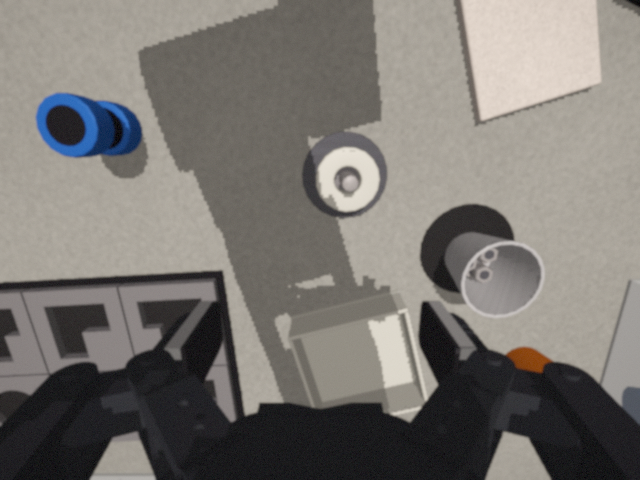

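The wrist views show the tee (448,122) / (363,157), elbow (388,242) / (310,268) and valve (266,266) / (193,290), plus both tray views (n1, n2). I'll enlarge these for the measurements.

Run:
```python
from h import *
enl('pics/p1',(220,70,500,310),2.85,'pics/p1z.png')
enl('pics/p2',(150,105,410,325),3,'pics/p2z.png')
enl('pics/n1',(190,130,530,360),2.35,'pics/n1z.png')
enl('pics/n2',(100,60,460,310),2.2,'pics/n2z.png')
```

```text
(no output)
```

View pics/p1z.png

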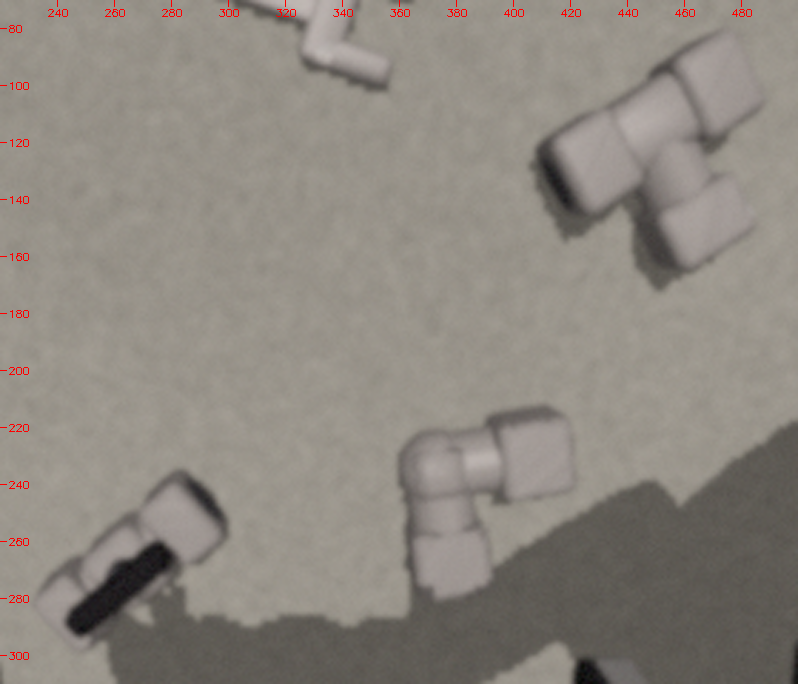

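View pics/p2z.png

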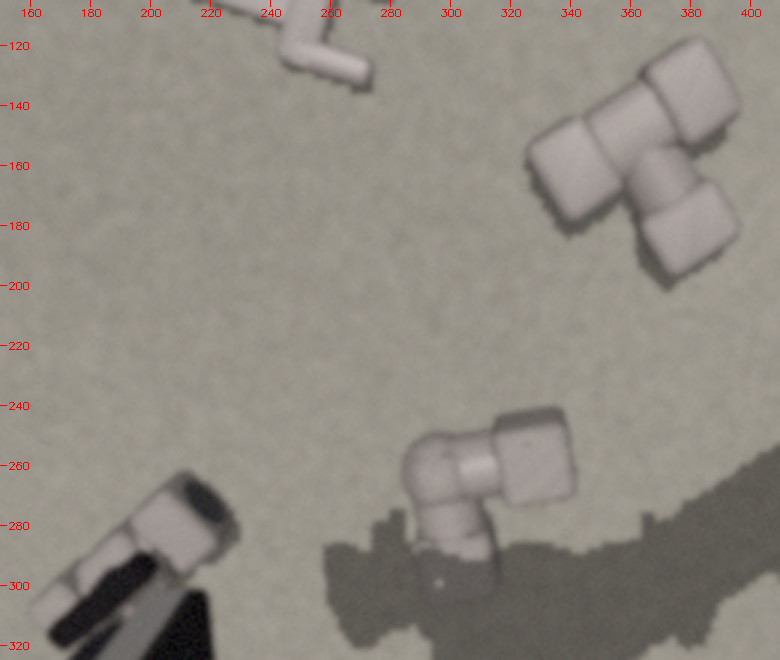

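View pics/n1z.png

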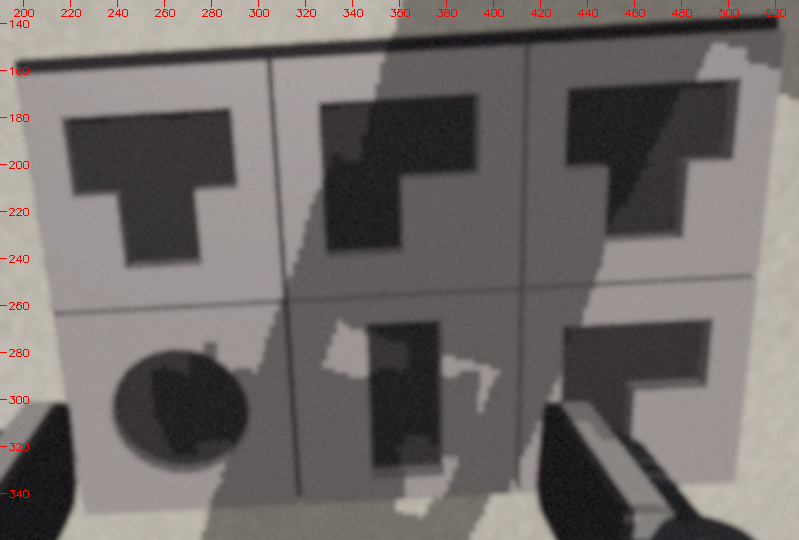

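View pics/n2z.png

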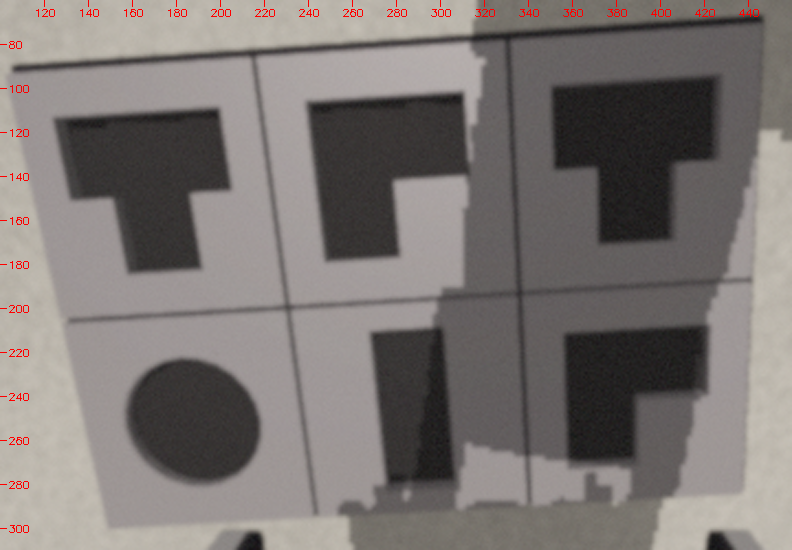

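Next, fit the nests and parts jointly from pixel corners read off the crops.

```bash
cat > fit.py <<'E'
from h import *
from scipy.optimize import least_squares
S={'n1':(2.35,190,130),'n2':(2.2,100,60),'t0':(5,250,130),'p1':(2.85,220,70),'p2':(3,150,105),'t0a':(5.5,420,210)}
def px(v,pts,s=None):
    s=S[s or v]; return np.array(pts,float)/s[0]+np.array(s[1:])+ (0.5/s[0]-0.5)
def fit(model,obs,x0,zfree=True,z=None):
    """model Nx2 (mm) local points; obs {view:(idx,px)}"""
    M=np.array(model)/1000.
    def f(q,split=False):
        zz=q[3] if zfree else z
        c,s=np.cos(q[2]),np.sin(q[2]); P=np.c_[M@np.array([[c,s],[-s,c]])+q[:2],np.full(len(M),zz)]
        r={v:(proj(cal(v),P[i])-p) for v,(i,p) in obs.items()}
        return r if split else np.concatenate([a.ravel() for a in r.values()])
    q0=list(x0)+([0.03 if z is None else z] if zfree else [])
    r=least_squares(f,q0,loss='soft_l1',f_scale=1.0); sp=f(r.x,True)
    print(' q',r.x.round(4),'yaw deg',round(np.degrees(r.x[2]),2),{v:(np.abs(a).mean(0).round(2),a.mean(0).round(2)) for v,a in sp.items()})
    return r.x
E
cat > f1.py <<'E'
from fit import *
def rec_tee():
    c=2.5; # order: branch end corners (+x,+y),(+x,-y), shoulder -y inner, run end -y top, run end -y bottom, run end +y bottom, +y top, inner +y
    return [(30+c,14+c),(30+c,-14-c),(-2+c,-14-c),(-2+c,-32-c),(-30-c,-32-c),(-30-c,32+c),(-2+c,32+c),(-2+c,14+c)]
t0=px('t0',[(595,313),(664,308),(668,377),(710,374),(715,442),(567,453),(562,384),(600,380)])
n1=px('n1',[(201,262),(125,266),(118,191),(73,195),(63,119),(231,109),(237,186),(194,189)])
n2=px('n2',[(202,268),(128,272),(115,198),(70,199),(54,118),(219,108),(231,189),(189,192)])
i=list(range(8)); x0=(.59,-.1,.05)
print('tee2'); 
for o in [('n1','n2'),('n1','n2','t0')]: fit(rec_tee(),{k:(i,globals()[k]) for k in o},x0)
c=2.5
el=[(30+c,-2+c),(30+c,-30-c),(-30-c,-30-c),(-30-c,30+c),(-2+c,30+c),(-2+c,-2+c)]
el=[(30+c,-2+c),(30+c,-30-c),(-30-c,-30-c),(-30-c,30+c),(-2+c,30+c),(-2+c,-2+c)]
t0=px('t0',[(408,328),(479,321),(488,458),(350,469),(345,402),(412,396)])
n1=px('n1',[(402,249),(326,255),(319,103),(477,94),(480,172),(400,174)])
n2=px('n2',[(399,256),(325,261),(306,102),(464,93),(469,175),(392,179)])
i=list(range(6)); print('elbow2')
for o in [('n1','n2'),('n1','n2','t0')]: fit(el,{k:(i,globals()[k]) for k in o},(.59,0,.05))
va=[(36+c,14+c),(36+c,-14-c),(-36-c,-14-c),(-36-c,14+c)]
t0=px('t0',[(356,101),(424,95),(438,255),(368,260)])
n1=px('n1',[(442,465),(373,474),(368,326),(439,321)])
n2=px('n2',[(455,481),(387,487),(371,332),(440,329)])
i=list(range(4)); print('valve')
for o in [('n1','n2'),('n1','n2','t0')]: fit(va,{k:(i,globals()[k]) for k in o},(.68,0,.05))
# roll circle: extremes only approx, use centre
print('roll ctr',tri([(cal('n1'),px('n1',[(180.5,409)])[0]),(cal('n2'),px('n2',[(194,421)])[0]),(cal('t0'),px('t0',[(616.5,161)])[0])]).round(4))
A=[('n1',(286,300)),('n2',(289,306)),('t0',(515,277))];B=[('n1',(520,289)),('n2',(520,293)),('t0',(296,292))]
for g in (A,B): print('cross',tri([(cal(v),px(v,[p])[0]) for v,p in g]).round(4),tri([(cal(v),px(v,[p])[0]) for v,p in g[:2]]).round(4))
E
python3 f1.py
```

```text
tee2
 q [ 0.5893 -0.1224  0.0573  0.0179] yaw deg 3.29 {'n1': (array([0.35, 0.52]), array([-0.35, -0.07])), 'n2': (array([0.5 , 0.43]), array([ 0.32, -0.01]))}
 q [ 0.5893 -0.1225  0.0571  0.0178] yaw deg 3.27 {'n1': (array([0.37, 0.52]), array([-0.37, -0.06])), 'n2': (array([0.5 , 0.44]), array([0.33, 0.01])), 't0': (array([0.25, 0.22]), array([-0.01,  0.06]))}
elbow2
 q [ 0.5833 -0.0202  0.0582  0.0168] yaw deg 3.33 {'n1': (array([0.49, 0.68]), array([-0.45,  0.14])), 'n2': (array([0.36, 0.36]), array([ 0.36, -0.1 ]))}
 q [ 0.5833 -0.0203  0.0584  0.0168] yaw deg 3.34 {'n1': (array([0.52, 0.67]), array([-0.49,  0.18])), 'n2': (array([0.31, 0.37]), array([ 0.31, -0.07])), 't0': (array([0.26, 0.31]), array([-0.2 ,  0.17]))}
valve
 q [ 0.6869 -0.0138  0.0667  0.0133] yaw deg 3.82 {'n1': (array([0.77, 1.36]), array([-0.77, -0.2 ])), 'n2': (array([0.79, 0.85]), array([0.78, 0.39]))}
 q [ 0.6869 -0.0139  0.0663  0.0134] yaw deg 3.8 {'n1': (array([0.85, 1.37]), array([-0.85, -0.23])), 'n2': (array([0.73, 0.85]), array([0.68, 0.35])), 't0': (array([0.24, 0.3 ]), array([-0.24, -0.08]))}
roll ctr [ 0.6915 -0.1165  0.0159]
cross [ 0.6375 -0.0678  0.0186] [ 0.637  -0.0674  0.0199]
cross [0.6317 0.0335 0.0205] [0.6316 0.0339 0.0194]
```

```bash
cat > f2.py <<'E'
from fit import *
def P(v,pts): return px(v,pts)
def T(pts): return px('t0a',pts)
tee=[(30,14),(30,-14),(-2,-32),(-30,-32),(-2,32),(-30,32)]
p1=P('p1',[(752,222),(690,270),(597,214),(551,150),(764,103),(733,31)])
p2=P('p2',[(740,230),(676,278),(573,221),(530,160),(741,103),(699,37)])
t0=T([(40,478),(86,437),(174,482),(206,525),(48,577),(82,614)])
i=list(range(6)); print('tee')
for o in [('p1','p2'),('t0',),('p1','p2','t0')]: fit(tee,{k:(i,globals()[k]) for k in o},(.36,-.26,.5),zfree=len(o)>1,z=.027)
el=[(30,-2),(30,-30),(-2,30),(-30,30)]
print('elbow')
p1=P('p1',[(492,573),(430,598),(576,488),(566,416)]); p2=P('p2',[(576,492),(563,417)]); t0=T([(218,170),(283,155),(155,257),(163,317)])
fit(el,{'p1':([0,1,2,3],p1),'p2':([2,3],p2)},(.47,-.31,.1),True,.028)
fit(el,{'p1':([0,1,2,3],p1),'p2':([2,3],p2),'t0':([0,1,2,3],t0)},(.47,-.31,.1),True,.028)
fit(el,{'t0':([0,1,2,3],t0)},(.47,-.31,.1),False,.027)
print('valve handle')
hd=[(22,5),(22,-5),(-22,5),(-22,-5)]
p1=P('p1',[(83,637),(67,618),(172,560),(155,542)]);p2=P('p2',[(64,648),(50,632),(158,562),(140,552)]);t0=T([(583,135),(601,148),(503,203),(518,219)])
i=[0,1,2,3]
for o in [('p1','p2'),('p1','p2','t0'),('t0',)]: fit(hd,{k:(i,globals()[k]) for k in o},(.5,-.43,-.8),zfree=len(o)>1,z=.048)
bd=[(36,14),(36,-14),(-36,14),(-36,-14)]; t0=T([(577,100),(614,135),(455,215),(488,257)])
fit(bd,{'t0':(i,t0)},(.5,-.43,-.8),False,.026)
E
python3 f2.py
```

```text
tee
 q [ 0.3639 -0.2531  0.6052  0.0163] yaw deg 34.68 {'p1': (array([2.24, 1.38]), array([-1.46,  0.41])), 'p2': (array([1.54, 1.69]), array([ 1.22, -0.49]))}
 q [ 0.3637 -0.2549  0.6094] yaw deg 34.92 {'t0': (array([0.79, 1.01]), array([-0.  ,  0.01]))}
 q [ 0.3638 -0.2544  0.6085  0.0203] yaw deg 34.86 {'p1': (array([2.36, 1.57]), array([-1.06,  0.13])), 'p2': (array([1.35, 1.69]), array([ 0.54, -0.34])), 't0': (array([0.98, 1.02]), array([-0.94, -0.2 ]))}
elbow
 q [ 0.4779 -0.3073  0.1832  0.0187] yaw deg 10.5 {'p1': (array([1.53, 1.65]), array([-1.22,  0.84])), 'p2': (array([0.9 , 0.28]), array([ 0.9 , -0.23]))}
 q [ 0.4764 -0.3083  0.1696  0.0225] yaw deg 9.72 {'p1': (array([1.62, 1.75]), array([-1.41,  0.76])), 'p2': (array([0.36, 0.46]), array([ 0.36, -0.02])), 't0': (array([0.67, 0.51]), array([-0.36,  0.27]))}
 q [ 0.4765 -0.3077  0.1307] yaw deg 7.49 {'t0': (array([0.26, 0.57]), array([-0.  ,  0.03]))}
valve handle
 q [ 0.5009 -0.4369 -0.8473  0.0397] yaw deg -48.55 {'p1': (array([0.84, 0.49]), array([-0.37, -0.02])), 'p2': (array([1.08, 1.24]), array([0.6 , 0.32]))}
 q [ 0.5    -0.4364 -0.8524  0.0416] yaw deg -48.84 {'p1': (array([0.9 , 0.48]), array([-0.21, -0.18])), 'p2': (array([1.08, 1.27]), array([0.28, 0.34])), 't0': (array([0.25, 0.41]), array([-0.07, -0.33]))}
 q [ 0.4988 -0.434  -0.8831] yaw deg -50.6 {'t0': (array([0.14, 0.4 ]), array([-0.  , -0.01]))}
 q [ 0.5002 -0.4353 -0.8405] yaw deg -48.16 {'t0': (array([1.19, 1.03]), array([-0.04, -0.01]))}
```

Run:
```python
from h import *
shot('scene','s0'); shot('top','t1')
enl('pics/s0',(265,220,420,360),5,'pics/s0a.png'); enl('pics/s0',(170,280,250,410),4.5,'pics/s0b.png')
```

```text
(no output)
```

View pics/s0a.png

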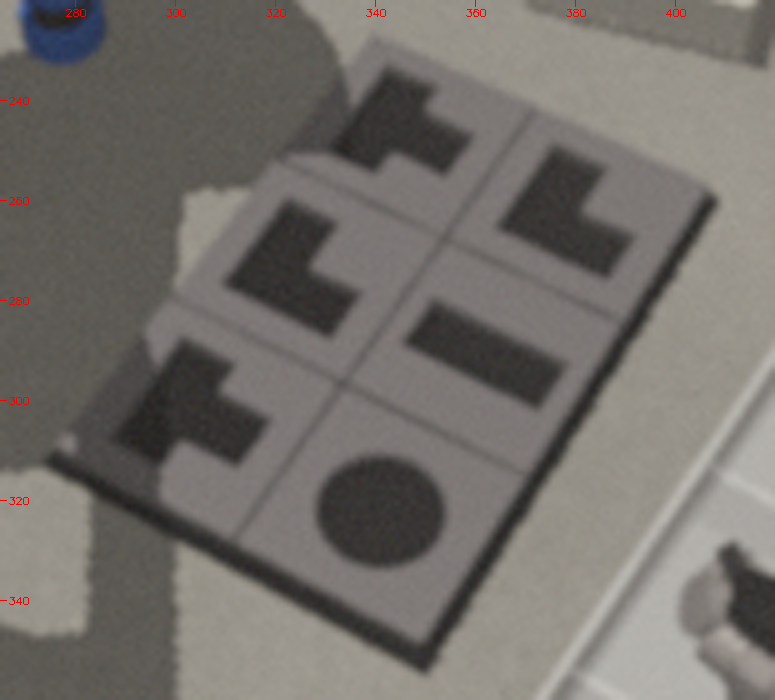

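View pics/s0b.png

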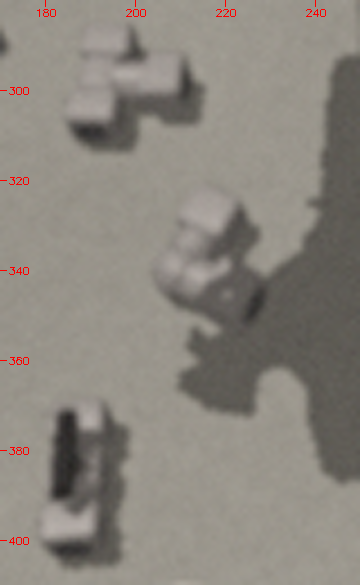

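Run:
```python
from fit import *
S['s0']=(5,265,220)
for g in ([('s0',(343,383)),('t0',(515,277))],[('s0',(443,240)),('t0',(296,292))],[('s0',(380,511)),('t0',(616.5,161))],
 [('s0',(343,383)),('n1',(286,300))],[('s0',(343,383)),('n2',(289,306))],[('s0',(443,240)),('n1',(520,289))],[('s0',(443,240)),('n2',(520,293))]):
    print([a[0] for a in g],tri([(cal(v),px(v,[p])[0]) for v,p in g]).round(4))
for z in (.014,.02,.026):
  print(z,[(v,onz(cal(v),px(v,[p])[0],z)[:2].round(4)) for v,p in [('s0',(343,383)),('n1',(286,300)),('n2',(289,306)),('t0',(515,277))]])
```

```text
['s0', 't0'] [ 0.6378 -0.0679  0.0209]
['s0', 't0'] [0.6322 0.0327 0.0207]
['s0', 't0'] [ 0.6914 -0.1161  0.0191]
['s0', 'n1'] [ 0.6374 -0.0673  0.0197]
['s0', 'n2'] [ 0.6372 -0.0672  0.0196]
['s0', 'n1'] [0.6317 0.0333 0.0197]
['s0', 'n2'] [0.6312 0.0342 0.0182]
0.014 [('s0', array([ 0.6356, -0.064 ])), ('n1', array([ 0.6391, -0.0677])), ('n2', array([ 0.6378, -0.0689])), ('t0', array([ 0.6388, -0.0685]))]
0.02 [('s0', array([ 0.6377, -0.0672])), ('n1', array([ 0.6371, -0.0675])), ('n2', array([ 0.6368, -0.0673])), ('t0', array([ 0.6377, -0.0682]))]
0.026 [('s0', array([ 0.6398, -0.0703])), ('n1', array([ 0.635 , -0.0674])), ('n2', array([ 0.6359, -0.0657])), ('t0', array([ 0.6365, -0.0678]))]
```

```bash
sed -e 's/x0)$/x0,zfree=False,z=.020)/' -e 's/(.59,0,.05))$/(.59,0,.05),zfree=False,z=.020)/' -e 's/(.68,0,.05))$/(.68,0,.05),zfree=False,z=.020)/' f1.py > f1b.py; python3 f1b.py; sed -e 's/zfree=len(o)>1,z=.027/zfree=False,z=.027/;s/True,.028/False,.027/;s/zfree=len(o)>1,z=.048/zfree=False,z=.048/' f2.py > f2b.py; python3 f2b.py
```

```text
tee2
 q [ 0.5891 -0.1218  0.0578] yaw deg 3.31 {'n1': (array([0.36, 0.73]), array([-0.09,  0.15])), 'n2': (array([0.51, 0.51]), array([ 0.01, -0.2 ]))}
 q [ 0.5891 -0.1218  0.0575] yaw deg 3.29 {'n1': (array([0.36, 0.74]), array([-0.13,  0.16])), 'n2': (array([0.5 , 0.51]), array([-0.03, -0.19])), 't0': (array([0.31, 0.24]), array([-0.19,  0.01]))}
elbow2
 q [ 0.5831 -0.0202  0.0576] yaw deg 3.3 {'n1': (array([0.55, 0.99]), array([0.  , 0.51])), 'n2': (array([0.37, 0.57]), array([ 0.  , -0.37]))}
 q [ 0.5831 -0.0202  0.058 ] yaw deg 3.32 {'n1': (array([0.55, 1.  ]), array([-0.05,  0.52])), 'n2': (array([0.36, 0.58]), array([-0.05, -0.36])), 't0': (array([0.28, 0.32]), array([-0.2 ,  0.07]))}
valve
 q [ 0.6848 -0.0139  0.0672] yaw deg 3.85 {'n1': (array([0.7 , 1.97]), array([-0.08,  0.74])), 'n2': (array([0.75, 1.59]), array([-0.02,  0.27]))}
 q [ 0.6849 -0.014   0.0669] yaw deg 3.83 {'n1': (array([0.7 , 1.97]), array([-0.14,  0.83])), 'n2': (array([0.75, 1.58]), array([-0.07,  0.38])), 't0': (array([0.21, 0.39]), array([-0.16,  0.11]))}
roll ctr [ 0.6915 -0.1165  0.0159]
cross [ 0.63
[... 837 characters left out ...]
, 't0': (array([0.52, 0.75]), array([0.44, 0.73]))}
 q [ 0.4765 -0.3077  0.1307] yaw deg 7.49 {'t0': (array([0.26, 0.57]), array([-0.  ,  0.03]))}
valve handle
 q [ 0.4972 -0.4345 -0.8556] yaw deg -49.02 {'p1': (array([1.35, 0.73]), array([ 0.52, -0.32])), 'p2': (array([1.16, 1.35]), array([-0.66,  0.8 ]))}
 q [ 0.4974 -0.4344 -0.8612] yaw deg -49.34 {'p1': (array([1.44, 0.64]), array([ 0.64, -0.11])), 'p2': (array([1.14, 1.37]), array([-0.53,  1.01])), 't0': (array([0.22, 0.69]), array([0.21, 0.62]))}
 q [ 0.4988 -0.434  -0.8831] yaw deg -50.6 {'t0': (array([0.14, 0.4 ]), array([-0.  , -0.01]))}
 q [ 0.5002 -0.4353 -0.8405] yaw deg -48.16 {'t0': (array([1.19, 1.03]), array([-0.04, -0.01]))}
```

Three views agree within about 1 mm, and the tray top is at z≈0.020 m. I'll check IK options for the three picks, then do the tee.

```bash
cat > pp.py <<'E'
from h import *
import math
NEST={'tee':(.5892,-.1220,.0576),'elbow':(.5831,-.0202,.0578),'valve':(.6855,-.0140,.059)}
G={'tee':(.015,0),'elbow':(.015,-.016),'valve':(0,0)}
def pose(q,g,flip):
    c,s=math.cos(q[2]),math.sin(q[2]); yaw=q[2]+math.pi/2+flip*math.pi
    return np.array([q[0]+c*g[0]-s*g[1],q[1]+s*g[0]+c*g[1]]),down(yaw)
def options(k,q,n):
    for f in (0,1):
        out=[]
        for qq,z in ((q,.012),(q,.15),(n,.15),(n,.023)):
            p,r=pose(qq,G[k],f); j=kin.solve_ik(np.r_[p,z],r); out.append(None if j is None else np.round(j,2))
        print(k,f,out)
def pick(k,q,f,zup=.12,z=.012,op=.62,strength=60):
    p,r=pose(q,G[k],f); bot.set_gripper(op)
    bot.movep(np.r_[p,zup],r); bot.servo_line(np.r_[p,z+.04],speed=.2)
    hit=bot.servo_line(np.r_[p,z],speed=.08,threshold=12); print('down hit',hit,status.current_ee_pos().round(4))
    bot.set_gripper(0,strength); print('gap',status.current_finger_gap()*85,'mm')
    bot.servo_line(np.r_[p,zup],speed=.15)
    print('after lift gap',status.current_finger_gap()*85,'t',status.current_clock())
E
python3 - <<'E'
from pp import *
options('tee',(.3637,-.2552,.611),NEST['tee']); options('elbow',(.4763,-.308,.134),NEST['elbow']);options('valve',(.499,-.4347,-.86),NEST['valve']);options('valve',(.499,-.4347,-.86+math.pi),NEST['valve'])
E
```

```text
tee 0 [array([-0.83,  0.37,  2.03,  0.  ,  0.74, -3.01]), array([-0.83,  0.16,  1.88,  0.  ,  1.1 , -3.01]), array([-0.38,  0.44,  1.48, -0.  ,  1.22, -2.01]), array([-0.38,  0.58,  1.6 , -0.  ,  0.96, -2.01])]
tee 1 [array([-0.83,  0.37,  2.03, -0.  ,  0.74,  0.13]), array([-0.83,  0.16,  1.88, -0.  ,  1.1 ,  0.13]), array([-0.38,  0.44,  1.48,  0.  ,  1.22,  1.13]), array([-0.38,  0.58,  1.6 ,  0.  ,  0.96,  1.13])]
elbow 0 [array([-0.77,  0.55,  1.68, -0.  ,  0.91, -2.47]), array([-0.77,  0.39,  1.55, -0.  ,  1.2 , -2.47]), array([-0.24,  0.41,  1.52,  0.  ,  1.21, -1.87]), array([-0.24,  0.55,  1.65,  0.  ,  0.94, -1.87])]
elbow 1 [array([-0.77,  0.55,  1.68,  0.  ,  0.91,  0.67]), array([-0.77,  0.39,  1.55,  0.  ,  1.2 ,  0.67]), array([-0.24,  0.41,  1.52,  0.  ,  1.21,  1.27]), array([-0.24,  0.55,  1.65,  0.  ,  0.94,  1.27])]
valve 0 [array([-0.88,  0.65,  1.48, -0.  ,  1.  , -1.6 ]), array([-0.88,  0.51,  1.35, -0.  ,  1.27, -1.6 ]), array([-0.18,  0.56,  1.28, -0.  ,  1.3 , -1.81]), array([-0.18,  0.68,  1.41, -0.  ,  1.06, -1.81])]
valve 1 [array([-0.88,  0.65,  1.48, -0.  ,  1.  ,  1.55]), array([-0.88,  0.51,  1.35, -0.  ,  1.27,  1.55]), array([-0.18,  0.56,  1.28, -0.  ,  1.3 ,  1.33]), array([-0.18,  0.68,  1.41, -0.  ,  1.06,  1.33])]
valve 0 [array([-0.88,  0.65,  1.48, -0.  ,  1.  ,  1.55]), array([-0.88,  0.51,  1.35, -0.  ,  1.27,  1.55]), array([-0.18,  0.56,  1.28, -0.  ,  1.3 , -1.81]), array([-0.18,  0.68,  1.41, -0.  ,  1.06, -1.81])]
valve 1 [array([-0.88,  0.65,  1.48,  0.  ,  1.  , -1.6 ]), array([-0.88,  0.51,  1.35,  0.  ,  1.27, -1.6 ]), array([-0.18,  0.56,  1.28, -0.  ,  1.3 ,  1.33]), array([-0.18,  0.68,  1.41, -0.  ,  1.06,  1.33])]
```

Run:
```python
from pp import *
cal0,im=shot('top','t2',(420,210,560,330),5.5)
q=(.3637,-.2552,.611); pick('tee',q,1)
p,r=pose(NEST['tee'],G['tee'],1)
bot.movep(np.r_[p,.12],r); bot.servo_line(np.r_[p,.040],speed=.15); bot.sleep(.3)
print(status.current_ee_pos().round(4),status.current_ft_force().round(1),status.current_clock())
shot('wrist','tw1'); shot('top','tt1',(340,170,420,250),7); shot('scene','ts1',(280,260,360,340),7)
```

```text
down hit False [ 0.3763 -0.2469  0.0125]
gap 26.47568254570029 mm
after lift gap 26.079665536691873 t 12.7
[ 0.6047 -0.1213  0.041 ] [-0.2  0.2 -1.2] 14.7
```

View pics/tw1.png

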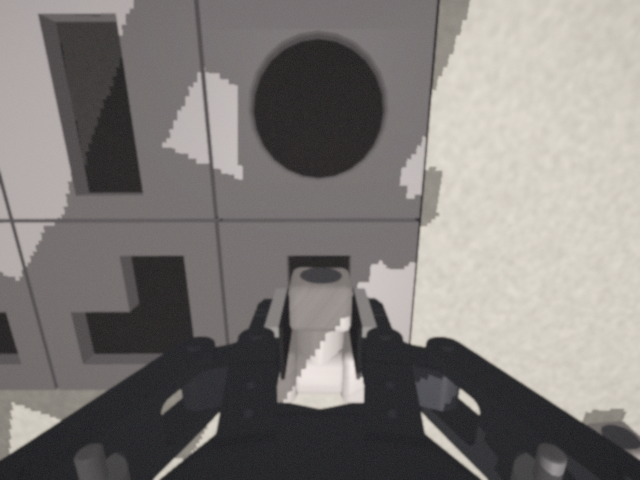

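View pics/ts1.png

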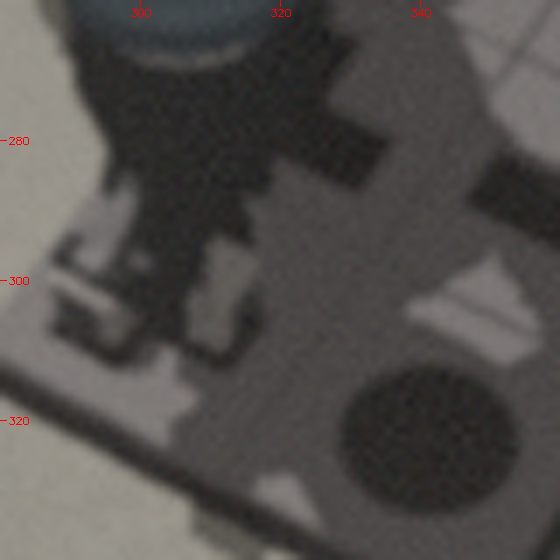

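Run:
```python
from pp import *
enl('pics/tw1',(270,240,370,320),8,'pics/tw1z.png')
c=cal('tw1')
e=NEST['tee']; d=np.array([math.cos(e[2]),math.sin(e[2])]);print('expected recess end',(np.array(e[:2])+.0325*d).round(4),'branch end',(np.array(e[:2])+.03*d).round(4))
print('recess end', onz(c,(288,257),.02).round(4),onz(c,(350,257),.02).round(4))
print('branch bottom edge',onz(c,(295,267),.029).round(4),onz(c,(347,267),.029).round(4))
```

```text
expected recess end [ 0.6216 -0.1201] branch end [ 0.6192 -0.1203]
recess end [ 0.6196 -0.1043  0.02  ] [ 0.6215 -0.1363  0.02  ]
branch bottom edge [ 0.6177 -0.1087  0.029 ] [ 0.6192 -0.1342  0.029 ]
```

View pics/tw1z.png

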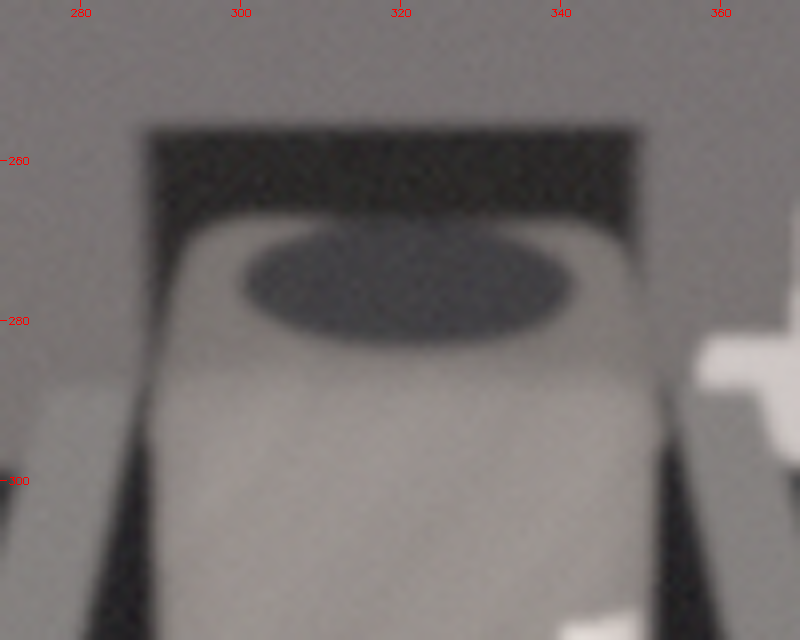

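The tee in hand sits centred over its recess: branch end (292..348, 267) against recess end (289..350, 256). I'll lower it.

```bash
cat >> pp.py <<'E'
def lower(k,n,f,z=.0225,zup=.13,rel=.62,thr=10,dx=0,dy=0):
    p,r=pose(n,G[k],f); p=p+[dx,dy]
    hit=bot.servo_line(np.r_[p,z],rotation=r,speed=.05,threshold=thr); e=status.current_ee_pos()
    print('lower hit',hit,e.round(4),status.current_ft_force().round(1))
    return hit
def release(rel=.55,zup=.13):
    bot.set_gripper(rel); e=status.current_ee_pos(); bot.servo_line(np.r_[e[:2],zup],speed=.15); print('t',status.current_clock())
E
python3 - <<'E'
from pp import *
lower('tee',NEST['tee'],1)
E
```

```text
lower hit True [ 0.604  -0.121   0.0226] [0.3 0.3 4.4]
```

Run:
```python
from pp import *
release()
bot.sleep(.1); shot('wrist','tw2'); shot('top','t3',(420,210,560,330),5.5)
```

```text
t 16.425
```

View pics/tw2.png

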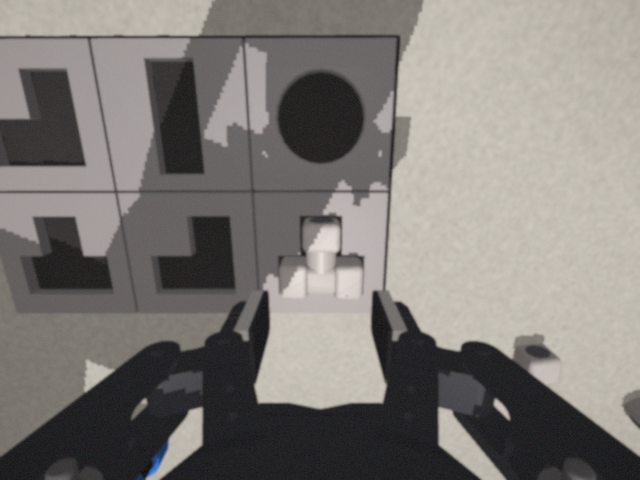

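View pics/t3.png

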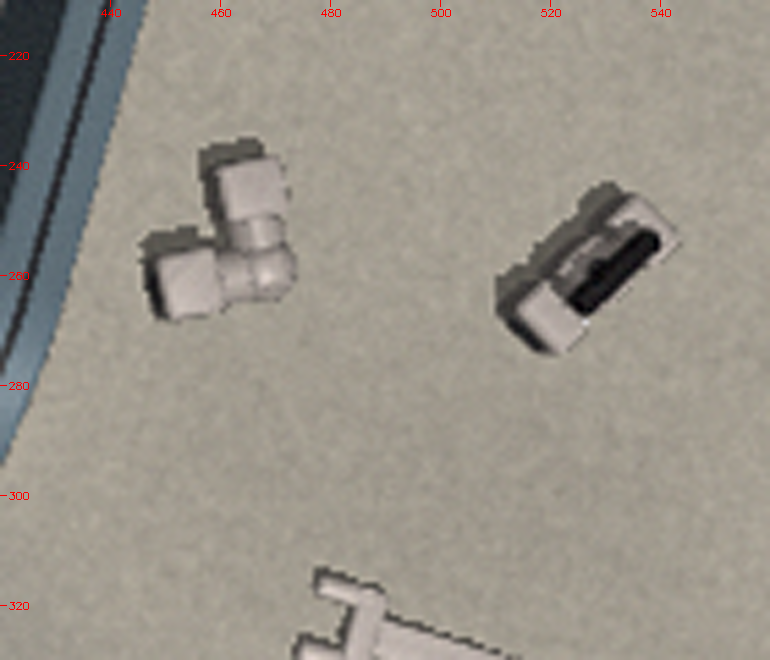

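The tee is seated at (322,258). The valve has been knocked to about (525,258) in the top view, and the elbow is unchanged. Elbow next.

Run:
```python
from pp import *
q=(.4763,-.308,.134); pick('elbow',q,0)
n=NEST['elbow']; p,r=pose(n,G['elbow'],0)
bot.movep(np.r_[p,.12],r); bot.servo_line(np.r_[p,.040],speed=.15); bot.sleep(.3)
print(status.current_ee_pos().round(4),status.current_clock())
shot('wrist','ew1',(190,180,450,400),3)
shot('top','t4')
```

```text
down hit False [ 0.4934 -0.322   0.012 ]
gap 26.672313603320003 mm
after lift gap 26.488039252858943 t 22.225
[ 0.5996 -0.0354  0.041 ] 24.375
```

View pics/ew1.png

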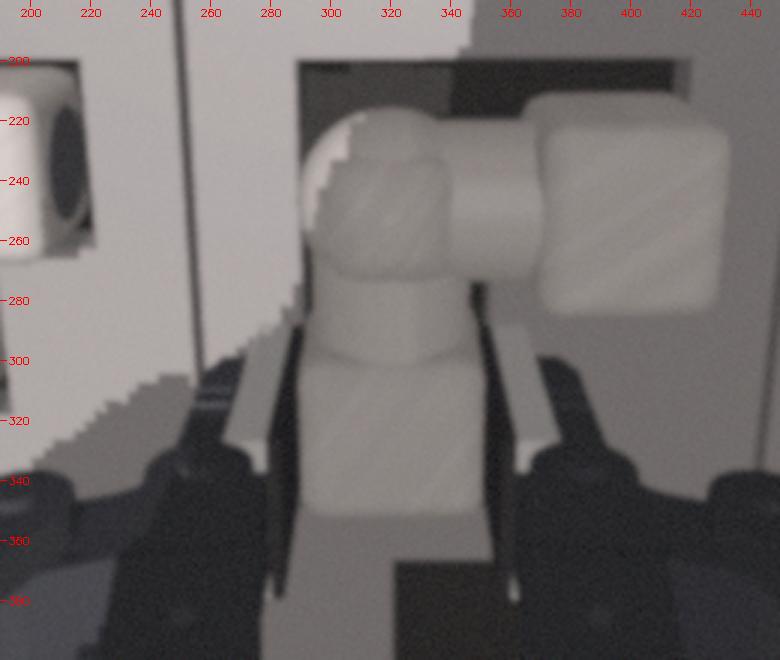

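View pics/t4.png

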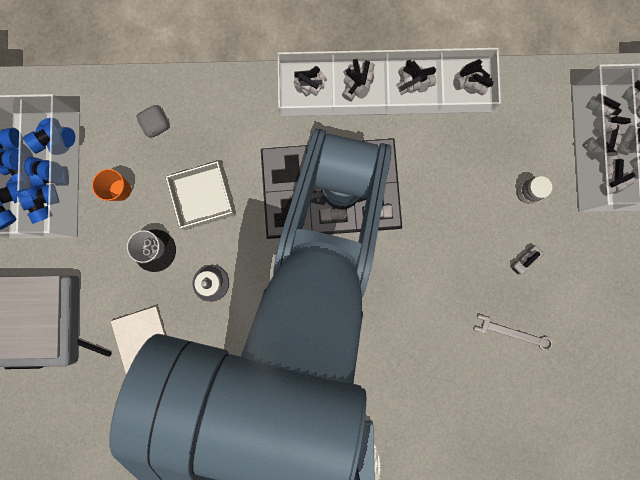

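Run:
```python
from pp import *
c=cal('ew1'); n=NEST['elbow']
def loc(P): 
    d=P[:2]-np.array(n[:2]); a=n[2]; return (1000*np.array([math.cos(a)*d[0]+math.sin(a)*d[1],-math.sin(a)*d[0]+math.cos(a)*d[1]])).round(1)
print('recess back L,R (exp x -32.5; y -32.5, 32.5)',loc(onz(c,(289,200),.02)),loc(onz(c,(418,200),.02)))
print('part back bottom (x -30)',loc(onz(c,(375,210),.030)),loc(onz(c,(410,210),.030)))
print('part top corners end: exp (-30,30),(-2,30)',loc(onz(c,(432,223),.057)),loc(onz(c,(429,284),.057)),'x front grip leg end (30,-30),(30,-2)',loc(onz(c,(290,350),.057)),loc(onz(c,(351,350),.057)))
```

```text
recess back L,R (exp x -32.5; y -32.5, 32.5) [-31.7 -31.7] [-31.8  31.6]
part back bottom (x -30) [-28.7   9.1] [-28.7  25.3]
part top corners end: exp (-30,30),(-2,30) [-28.9  26.9] [-3.3 28.2] x front grip leg end (30,-30),(30,-2) [ 28.  -29.5] [28.  -2.9]
```

The elbow's outline lies inside its recess with 1–3 mm to spare (back edge v=210 against 200). I'll lower and release it, then look at the valve.

Run:
```python
from pp import *
h=lower('elbow',NEST['elbow'],0)
z=status.current_ee_pos()[2]
if z<.0245:
    release(); bot.sleep(.1); shot('wrist','ew2')
    bot.movep((.44,-.44,.16),down(math.pi/2)); bot.sleep(.2); shot('wrist','v1',(200,120,440,330),3.2); print(status.current_clock())
    bot.movep((.40,-.38,.16),down(math.pi/2)); bot.sleep(.2); shot('wrist','v2',(150,120,400,330),3.2)
    shot('top','t5',(480,210,560,300),8)
```

```text
lower hit True [ 0.5989 -0.0353  0.0229] [-0.6  0.7  5.5]
t 26.05
28.05
```

View pics/ew2.png

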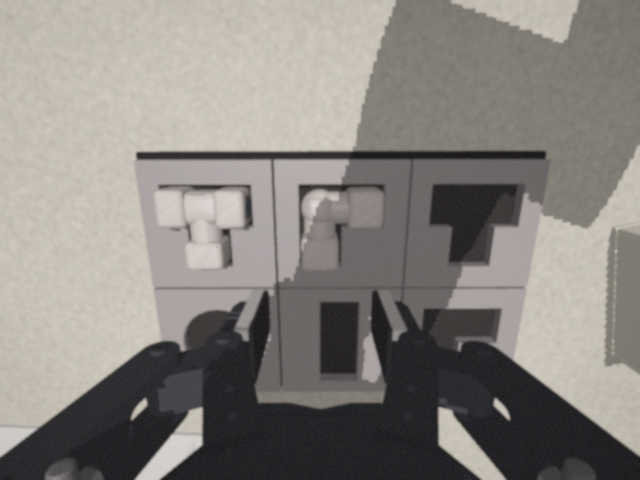

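View pics/v1.png

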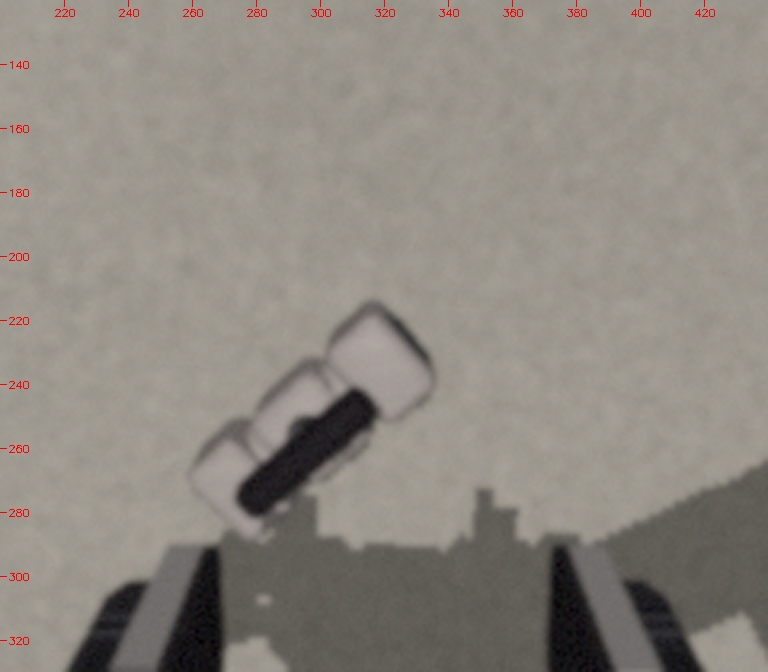

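View pics/v2.png

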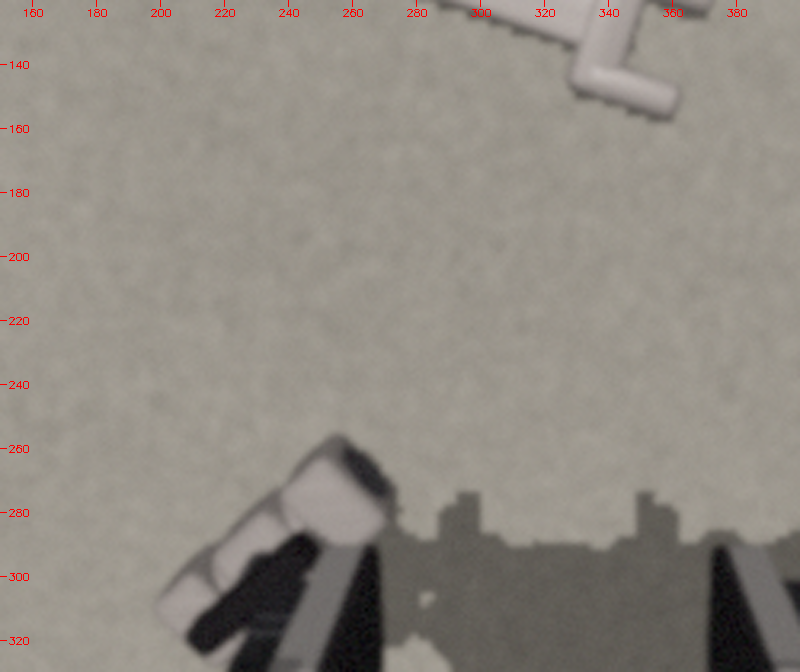

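View pics/t5.png

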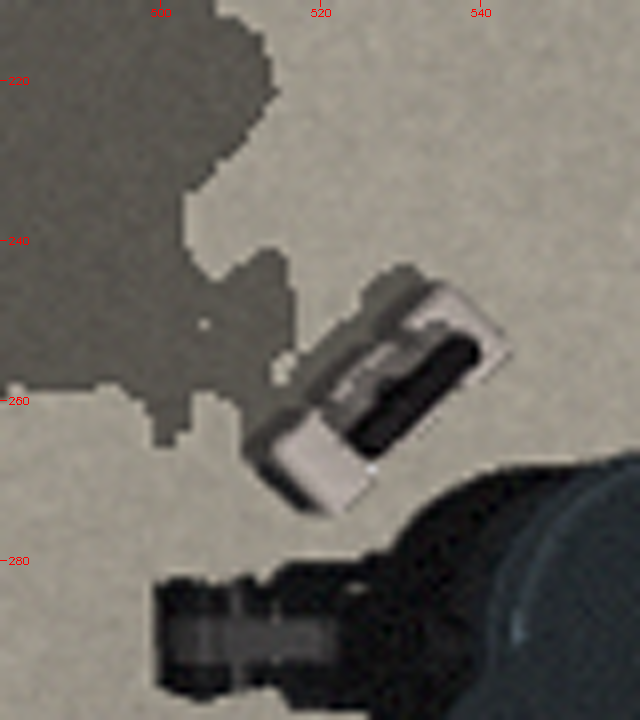

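```bash
cat > f3.py <<'E'
from fit import *
S['v1']=(3.2,200,120);S['v2']=(3.2,150,120);S['t5']=(8,480,210)
i=[0,1,2,3]; bd=[(35,13),(35,-13),(-35,13),(-35,-13)]; hd=[(22,5),(22,-5),(-22,5),(-22,-5)]
B={'v1':(i,px('v1',[(250,538),(192,475),(432,380),(375,314)])),'v2':(i,px('v2',[(215,662),(160,603),(385,518),(325,457)])),'t5':(i,px('t5',[(437,285),(510,350),(272,450),(335,515)]))}
H={'v1':(i,px('v1',[(262,517),(238,490),(376,412),(352,388)])),'t5':(i,px('t5',[(455,333),(482,357),(347,435),(372,460)]))}
x0=(.47,-.46,-.86)
fit(bd,B,x0,True,.028);fit(bd,B,x0,False,.027);fit(bd,{'t5':B['t5']},x0,False,.027);fit(bd,{'v1':B['v1']},x0,False,.027)
fit(hd,H,x0,True,.048);fit(hd,H,x0,False,.048)
E
python3 f3.py
```

```text
q [ 0.4603 -0.4605 -0.8436  0.0212] yaw deg -48.33 {'v1': (array([1.05, 0.39]), array([-0.53,  0.07])), 'v2': (array([1.17, 0.44]), array([ 0.19, -0.27])), 't5': (array([0.71, 0.33]), array([-0.4 , -0.32]))}
 q [ 0.4583 -0.4595 -0.8452] yaw deg -48.43 {'v1': (array([1.27, 0.63]), array([ 0.16, -0.12])), 'v2': (array([1.36, 1.02]), array([-0.42,  0.39])), 't5': (array([0.58, 0.51]), array([0.24, 0.51]))}
 q [ 0.4594 -0.4591 -0.8265] yaw deg -47.36 {'t5': (array([0.38, 0.4 ]), array([ 0.03, -0.  ]))}
 q [ 0.4583 -0.4596 -0.8417] yaw deg -48.23 {'v1': (array([1.2 , 0.67]), array([ 0.01, -0.08]))}
 q [ 0.4607 -0.4603 -0.8198  0.0392] yaw deg -46.97 {'v1': (array([1.14, 0.77]), array([-0.4 , -0.19])), 't5': (array([0.39, 0.45]), array([-0.39, -0.31]))}
 q [ 0.4583 -0.4587 -0.8149] yaw deg -46.69 {'v1': (array([1.71, 1.42]), array([0.77, 0.64])), 't5': (array([0.58, 0.65]), array([0.58, 0.65]))}
```

Run:
```python
from pp import *
q=(.459,-.4595,-.835); pick('valve',q,0)
n=NEST['valve']; p,r=pose(n,G['valve'],0)
bot.movep(np.r_[p,.12],r); bot.servo_line(np.r_[p,.040],speed=.15); bot.sleep(.3)
print(status.current_ee_pos().round(4),status.current_clock())
shot('wrist','vw1',(190,180,450,400),3)
```

```text
down hit False [ 0.4589 -0.4594  0.0116]
gap 26.324649325884252 mm
after lift gap 26.029216380511198 t 32.15
[ 0.6861 -0.0141  0.0411] 34.95
```

View pics/vw1.png

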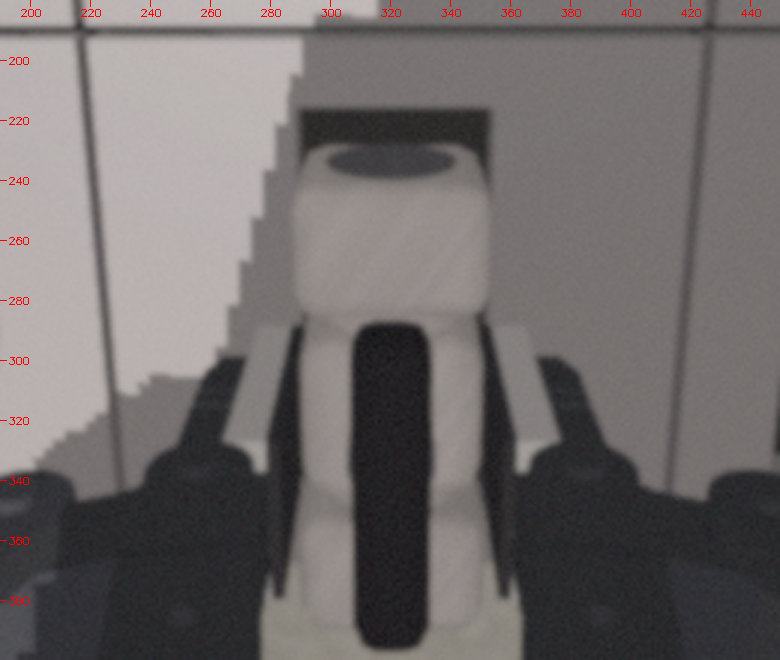

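Run:
```python
from pp import *
c=cal('vw1'); n=NEST['valve']
def loc(P): 
    d=P[:2]-np.array(n[:2]); a=n[2]; return (1000*np.array([math.cos(a)*d[0]+math.sin(a)*d[1],-math.sin(a)*d[0]+math.cos(a)*d[1]])).round(1)
print('recess back exp(-38.5,+-16.5)',loc(onz(c,(290,216),.02)),loc(onz(c,(353.5,216),.02)))
print('part bottom end exp (-36)',loc(onz(c,(300,227),.029)),loc(onz(c,(342,227),.029)))
print('part top end,front',loc(onz(c,(292,243),.057)),loc(onz(c,(350,243),.057)),loc(onz(c,(290,387),.057)),loc(onz(c,(350,387),.057)))
print(NEST)
```

```text
recess back exp(-38.5,+-16.5) [-38.6 -15.4] [-38.7  16.2]
part bottom end exp (-36) [-35.2 -10. ] [-35.3  10. ]
part top end,front [-35.6 -11.5] [-35.7  11.4] [ 32.5 -14. ] [32.5 13.3]
{'tee': (0.5892, -0.122, 0.0576), 'elbow': (0.5831, -0.0202, 0.0578), 'valve': (0.6855, -0.014, 0.059)}
```

Run:
```python
from pp import *
h=lower('valve',NEST['valve'],0)
if status.current_ee_pos()[2]<.0245:
    release(); bot.sleep(.1); shot('wrist','vw2')
c=cal('t0')
print(tri([(cal('t0'),(206.9,283.4)),(cal('c1'),(276.5,107)),(cal('c2'),(348,178))]).round(4), onz(c,(206.9,283.4),.047),onz(cal('c1'),(276.5,107),.047),onz(cal('c2'),(348,178),.047))
```

```text
lower hit True [ 0.6853 -0.0137  0.0228] [-0.1  0.5  4. ]
t 36.575
[0.4165 0.2641 0.0405] [0.41710067 0.2620067  0.047     ] [0.41682114 0.26452462 0.047     ] [0.41568985 0.2645191  0.047     ]
```

View pics/vw2.png

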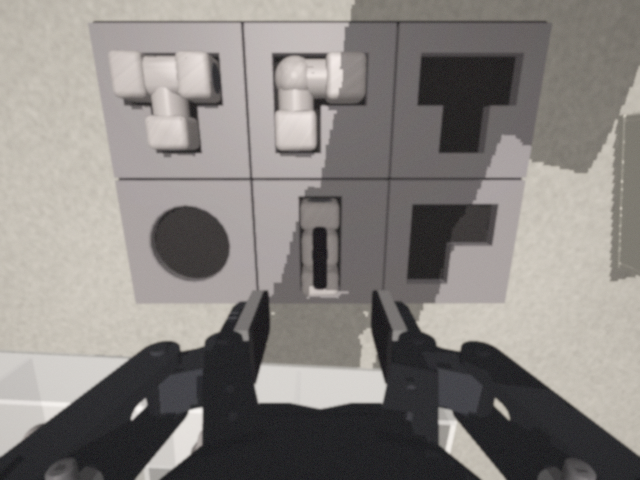

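Tee, elbow and valve are all seated in the tray. Now closer views of the roll and the cup.

Run:
```python
from pp import *
bot.set_gripper(1.0)
for n,p in [('r1',(.42,.29,.20)),('r2',(.40,.24,.20)),('k1',(.49,.36,.24)),('k2',(.47,.42,.24))]:
    bot.movep(p,down(math.pi/2)); bot.sleep(.2); shot('wrist',n)
print(status.current_clock())
shot('top','t6',(100,140,250,310),3.5); shot('scene','s6',(310,130,440,240),6)
enl('pics/r1',(230,180,410,330),4.4,'pics/r1z.png'); enl('pics/r2',(260,170,460,320),4,'pics/r2z.png')
```

```text
41.0667
```

View pics/r1z.png

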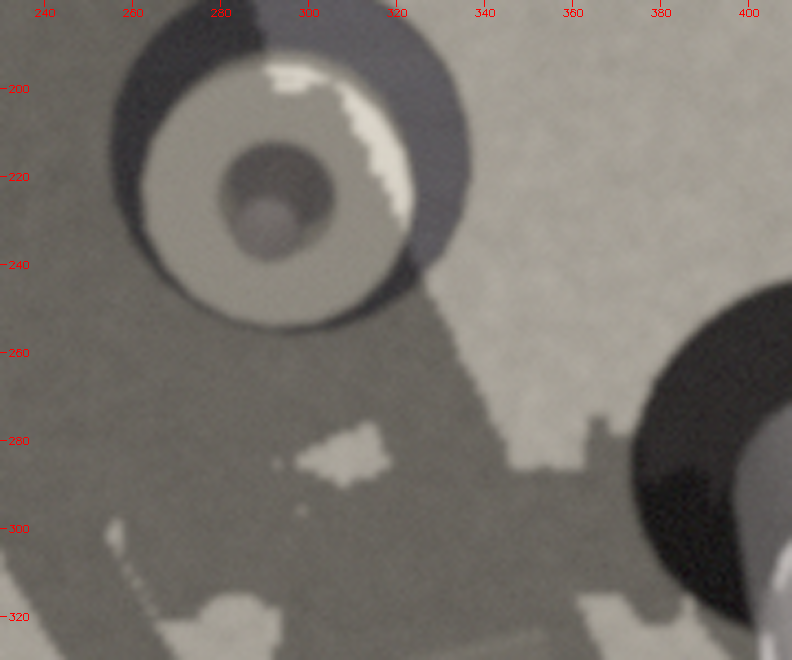

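View pics/r2z.png

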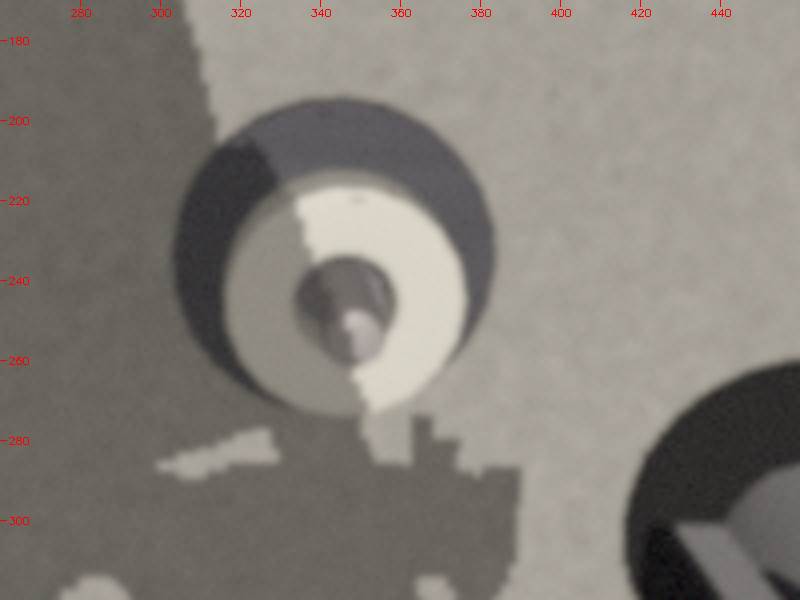

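View pics/k1.png

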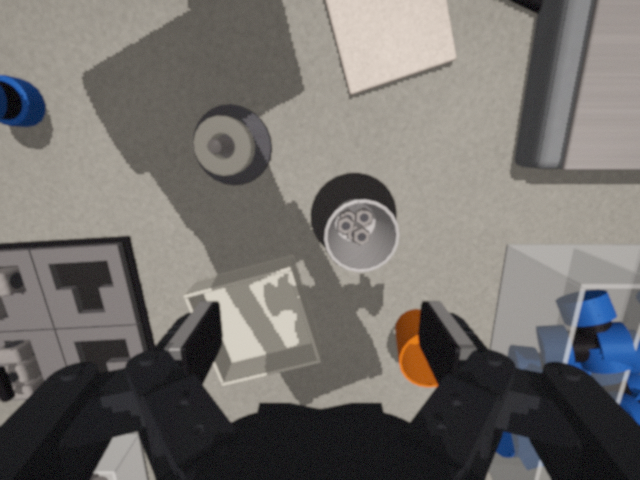

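View pics/k2.png

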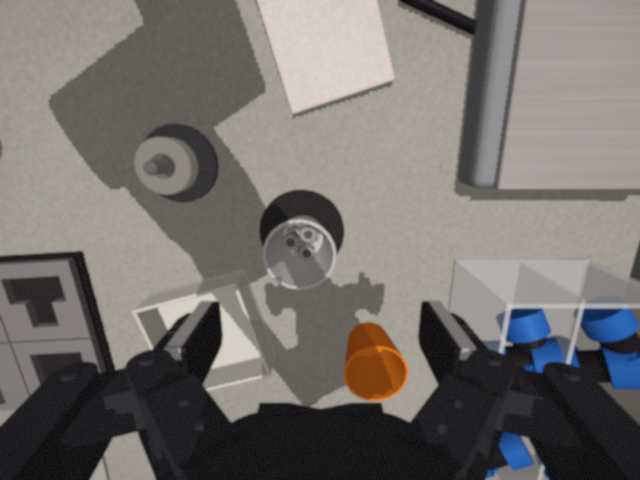

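View pics/s6.png

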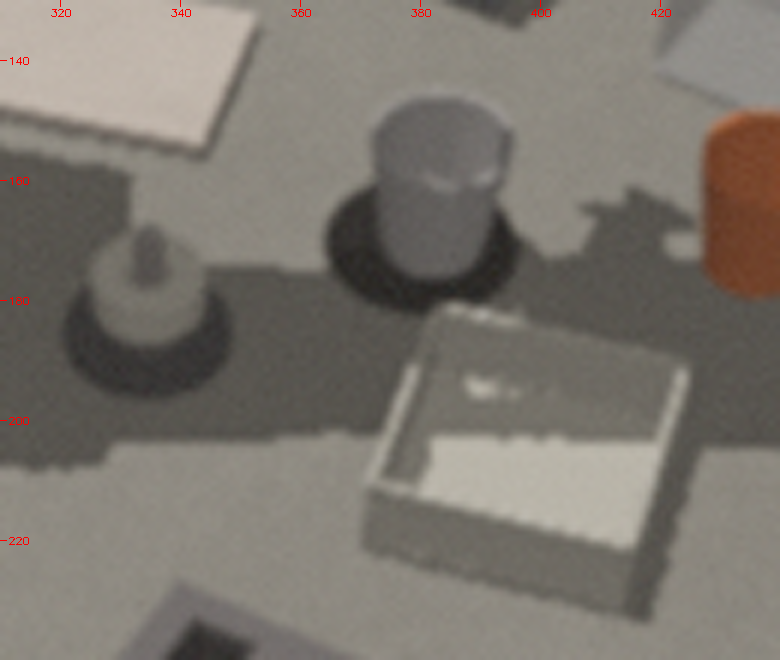

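Run:
```python
from pp import *
a=cal('r1');b=cal('r2');ua=(277/4.4+230-.4,192/4.4+180-.4);ub=(345/4+260-.4,300/4+170-.4)
print('tri',tri([(a,ua),(b,ub)]).round(4),'with top',tri([(a,ua),(b,ub),(cal('t0'),(206.9,283.4))]).round(4))
for z in (.042,.047): print(z,onz(a,ua,z).round(4),onz(b,ub,z).round(4),onz(cal('t0'),(206.9,283.4),z).round(4))
# foot circle r1: left 110 right 470 ; r2 left 174 right 495 top 97
uf=((174+495)/2/4+260-.4,(97+ (97+321))/2/4+170-.4); print('foot',onz(b,uf,.01).round(4))
# radius check r1
print('diam',np.linalg.norm(onz(a,(141/4.4+230,223.6),.047)-onz(a,(413/4.4+230,223.6),.047)))
for f in range(4):
    yaw=math.pi/2+math.pi*f/2-math.pi
    for p in [(.4165,.2635,.035),(.6912,-.1155,.021)]:
        j=kin.solve_ik(p,down(yaw)); print(f,None if j is None else np.round(j,2))
```

```text
tri [0.4159 0.2641 0.047 ] with top [0.4172 0.2638 0.0417]
0.042 [0.4169 0.2637 0.042 ] [0.4175 0.2644 0.042 ] [0.4171 0.2632 0.042 ]
0.047 [0.4157 0.2641 0.047 ] [0.416 0.264 0.047] [0.4171 0.262  0.047 ]
foot [0.4158 0.264  0.01  ]
diam 0.055883137130122294
0 [ 0.34  0.39  1.91 -0.    0.85  1.91]
0 [-0.32  0.7   1.36 -0.    1.08  1.25]
1 [ 0.34  0.39  1.91 -0.    0.85  0.34]
1 [-0.32  0.7   1.36 -0.    1.08 -0.32]
2 [ 0.34  0.39  1.91 -0.    0.85 -1.23]
2 [-0.32  0.7   1.36  0.    1.08 -1.9 ]
3 [ 0.34  0.39  1.91 -0.    0.85 -2.8 ]
3 [-0.32  0.7   1.36 -0.    1.08  2.82]
```

Run:
```python
from pp import *
r=down(math.pi/2); p=(.416,.2637)
bot.set_gripper(1.0)
bot.movep((*p,.13),r); h=bot.servo_line((*p,.034),speed=.1,threshold=12); print(h,status.current_ee_pos().round(4))
bot.set_gripper(0,40); print('gap',status.current_finger_gap()*85)
h=bot.servo_line((*p,.11),speed=.08); print(status.current_ft_force().round(2),status.current_finger_gap()*85)
n=(.6912,-.1157)
bot.movep((n[0],n[1],.12),r); bot.servo_line((*n,.036),speed=.15); bot.sleep(.3)
print(status.current_ee_pos().round(4),status.current_clock())
shot('wrist','rw1',(190,180,450,400),3)
```

```text
False [0.4165 0.264  0.0345]
gap 53.950492245296864
[ 0.37  1.   -1.16] 54.19483441772083
[ 0.6918 -0.1159  0.0371] 47.5417
```

View pics/rw1.png

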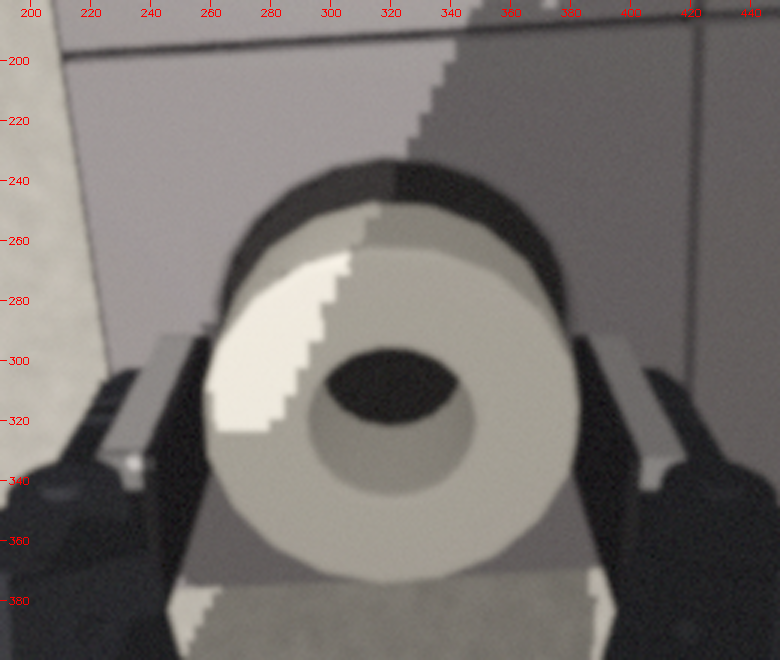

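Run:
```python
from pp import *
c=cal('rw1'); 
print('recess near edge -> centre x', onz(c,(320,233),.02)[0]+.0305, 'y',onz(c,(320,233),.02)[1])
print('roll from bottom edge', onz(c,(320,247),.0275)[0]+.028)
a=onz(c,(320.5,262),.050);b=onz(c,(320.5,374),.050);print('roll top x ctr',(a[0]+b[0])/2,'dia',b[0]-a[0],'y',a[1])
l=onz(c,(258,316),.05);r=onz(c,(383,316),.05);print(l,r,(l+r)/2)
```

```text
recess near edge -> centre x 0.6907144440796922 y -0.11630372299971671
roll from bottom edge 0.693116083538132
roll top x ctr 0.6918225461272631 dia 0.05447257511106118 y -0.11606103706439164
[ 0.6894281  -0.14307954  0.05      ] [ 0.6893489  -0.08899059  0.05      ] [ 0.6893885  -0.11603506  0.05      ]
```

The roll is held centred (u≈320) and within about 1 mm of the recess (near edge v=233 against roll v=247). I'll lower it.

Run:
```python
from pp import *
h=bot.servo_line((.6906,-.1157,.0205),speed=.05,threshold=8); e=status.current_ee_pos(); print(h,e.round(4),status.current_ft_force().round(2))
if e[2]<.0235:
    bot.set_gripper(.85); bot.servo_line((e[0],e[1],.14),speed=.15); bot.sleep(.1); shot('wrist','rw2'); shot('scene','s7',(260,210,430,360),4.6); print(status.current_clock())
```

```text
True [ 0.6907 -0.1158  0.0213] [-0.06 -0.42  3.86]
49.4
```

View pics/rw2.png

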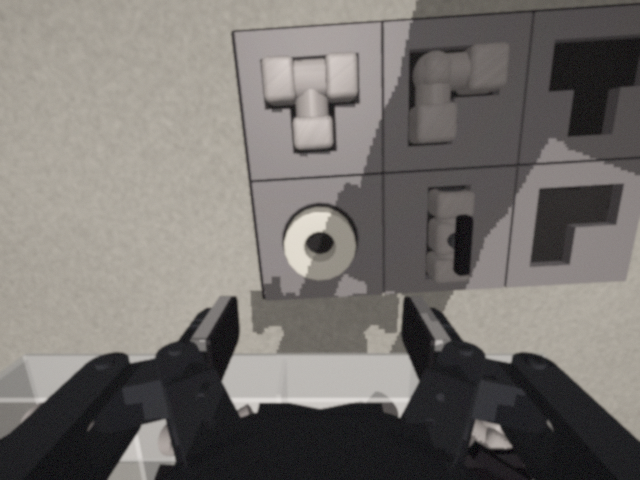

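The roll is seated at (320,243) and all recesses for the loose parts are filled. Next: measure cup, mat and tub.

Run:
```python
from h import *
enl('pics/k1',(290,160,430,290),5.5,'pics/k1z.png'); enl('pics/k2',(240,180,360,300),5.5,'pics/k2z.png'); enl('pics/k1',(170,240,330,400),4,'pics/k1t.png')
```

```text
(no output)
```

View pics/k1z.png

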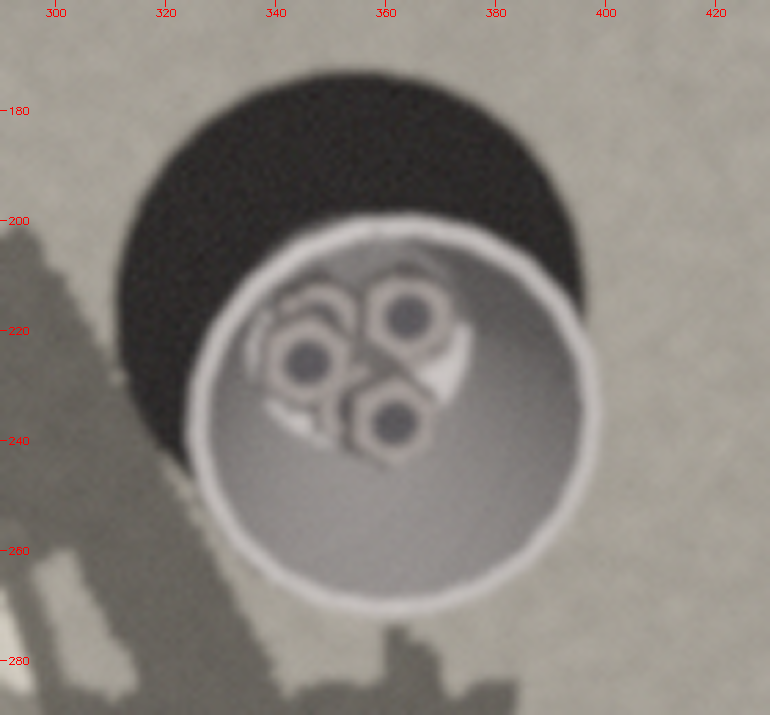

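View pics/k2z.png

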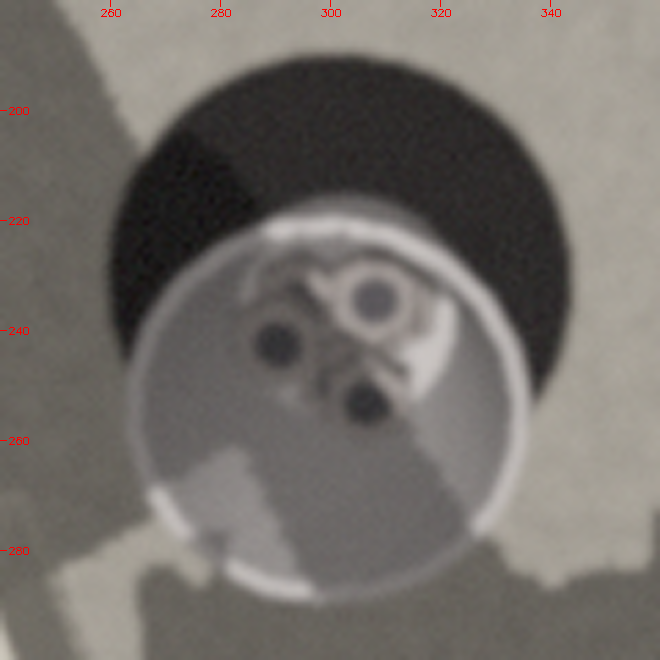

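View pics/k1t.png

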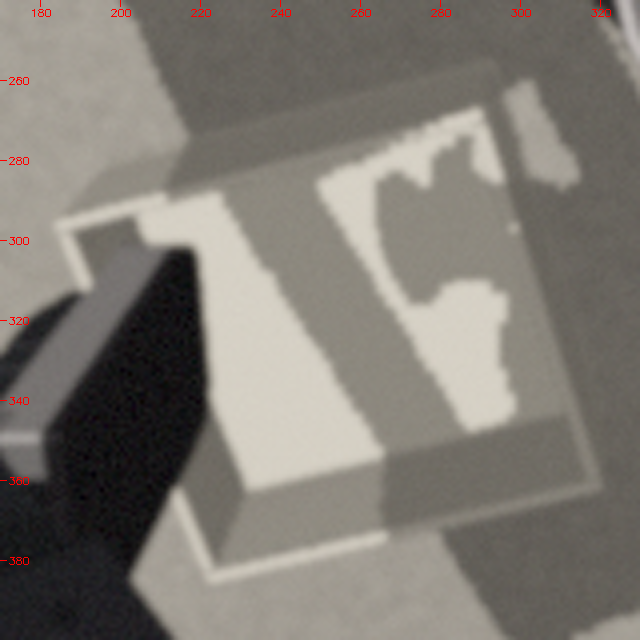

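View pics/t6.png

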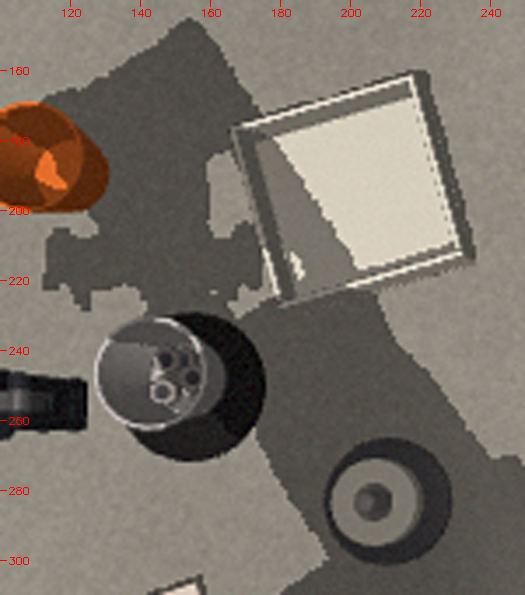

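View pics/s7.png

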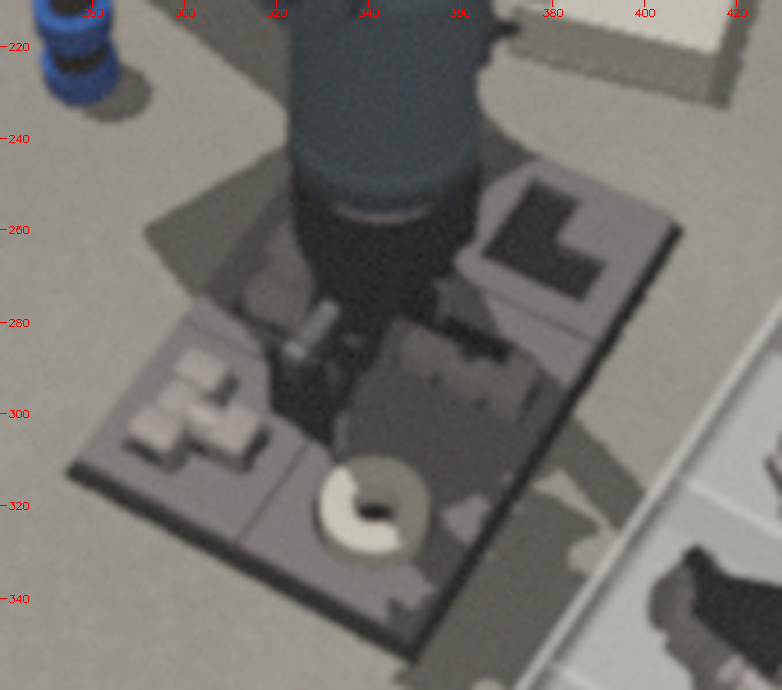

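Run:
```python
from h import *
k1,k2,t=cal('k1'),cal('k2'),cal('t0')
a=(361.4,235.);b=(299.6,253.9);c=(142.8,246.3)
print('rim',tri([(k1,a),(k2,b),(t,c)]).round(4),tri([(k1,a),(k2,b)]).round(4),[onz(x,u,.074).round(4) for x,u in ((k1,a),(k2,b),(t,c))])
a=(350/5.5+290-.4,302/5.5+160-.4);b=(340/5.5+240-.4,283/5.5+180-.4);m=((266+125)/2/3.5+100-.4,(462+312)/2/3.5+140-.4)
print('mat',[onz(x,u,.004).round(4) for x,u in ((k1,a),(k2,b),(t,m))],'dia k1',np.linalg.norm(onz(k1,(115/5.5+290,215),.004)-onz(k1,(585/5.5+290,215),.004)))
cs=[np.array(p)/4+np.array([170,240])-.4 for p in [(55,225),(485,108),(600,488),(213,580)]]
C=[onz(k1,p,.045) for p in cs]; print('tub',np.round(C,4).tolist(),np.mean(C,0).round(4)); print([np.linalg.norm(C[i]-C[i-1]).round(4) for i in range(4)])
cs=[np.array(p)/3.5+np.array([100,140])-.4 for p in [(233,127),(418,76),(467,250),(283,305)]]
C=[onz(t,p,.045) for p in cs]; print('tub top',np.round(C,4).tolist(),np.mean(C,0).round(4))
```

```text
rim [0.5006 0.3984 0.069 ] [0.4997 0.3984 0.0715] [array([0.4988, 0.398 , 0.074 ]), array([0.4991, 0.3986, 0.074 ]), array([0.5004, 0.3965, 0.074 ])]
mat [array([0.4933, 0.3966, 0.004 ]), array([0.4943, 0.3967, 0.004 ]), array([0.4956, 0.3925, 0.004 ])] dia k1 0.09822467865605046
tub [[0.5762, 0.2078, 0.045], [0.5418, 0.3272, 0.045], [0.6606, 0.3581, 0.045], [0.693, 0.2417, 0.045]] [0.6179 0.2837 0.045 ]
[np.float64(0.1216), np.float64(0.1243), np.float64(0.1228), np.float64(0.1208)]
tub top [[0.6617, 0.3557, 0.045], [0.693, 0.2353, 0.045], [0.5786, 0.2037, 0.045], [0.5451, 0.3224, 0.045]] [0.6196 0.2793 0.045 ]
```

Run:
```python
from h import *
from scipy.optimize import least_squares
k1,k2=cal('k1'),cal('k2')
A=[onz(k1,np.array(p)/5.5+np.array([290,160])-.4,.004)[:2] for p in [(115,290),(130,210),(180,135),(250,92),(350,71),(450,92),(520,140),(565,210),(585,290),(130,375)]]
B=[onz(k2,np.array(p)/5.5+np.array([240,180])-.4,.004)[:2] for p in [(108,280),(125,210),(170,140),(240,85),(340,55),(440,75),(510,130),(555,210),(572,270),(560,350)]]
for P in (A,B,A+B):
    P=np.array(P); r=least_squares(lambda q:np.hypot(*(P-q[:2]).T)-q[2],[.49,.39,.05]); print(r.x.round(4)); r=least_squares(lambda q:np.hypot(*(P-q[:2]).T)-.05,[.49,.39]); print(r.x.round(4),np.abs(r.fun).max())
# IK study
from scipy.spatial.transform import Rotation as R
P=np.array([.499,.398,.054])
for al in range(-20,100,20):
    row=[]
    for be in (10,20,30,40,50,60):
        a,b=np.radians([al,be]); x=np.array([np.cos(b)*np.cos(a),np.cos(b)*np.sin(a),-np.sin(b)]); y=np.array([np.sin(a),-np.cos(a),0]); M=np.stack([x,y,np.cross(x,y)],1)
        j=kin.solve_ik(P+.0187*x,R.from_matrix(M).as_rotvec()); row.append('None' if j is None else str(np.round(j,1).tolist()))
    print(al,' '.join(row))
```

```text
[0.4942 0.3961 0.0488]
[0.4957 0.3963] 0.002330526449904974
[0.4954 0.3972 0.0486]
[0.4971 0.3969] 0.0018228297330131482
[0.495  0.3967 0.0489]
[0.4964 0.3967] 0.002258506980100612
-20 None None None None [0.8, 0.6, 1.8, -1.1, 0.7, -2.7] [0.7, 0.6, 1.7, -0.7, 0.7, -3.1]
0 [0.9, 0.9, 2.1, 4.1, 1.3, -1.7] [0.9, 0.8, 2.1, 4.1, 1.1, -1.8] [0.8, 0.7, 2.1, 4.2, 0.8, -2.0] None None [0.7, 0.5, 1.9, -0.8, 0.5, 2.9]
20 [0.7, 1.0, 2.3, 3.4, 1.5, -1.5] [0.6, 0.8, 2.3, 3.4, 1.2, -1.6] [0.6, 0.6, 2.3, 3.5, 0.8, -1.7] [0.6, 0.5, 2.2, 3.6, 0.5, -1.8] None [0.6, 0.4, 2.0, -0.5, 0.2, 2.2]
40 [0.3, 1.0, 2.4, 2.7, 1.6, -1.7] [0.3, 0.8, 2.4, 2.7, 1.3, -1.6] [0.3, 0.6, 2.3, 2.7, 0.9, -1.5] [0.4, 0.5, 2.2, 2.6, 0.5, -1.3] [0.4, 0.4, 2.1, 2.1, 0.2, -0.8] [0.4, 0.4, 2.0, 0.6, 0.2, 0.8]
60 [0.0, 1.0, 2.3, 2.1, 1.4, -1.7] [0.0, 0.8, 2.3, 2.1, 1.2, -1.5] [0.1, 0.6, 2.3, 2.1, 0.9, -1.3] [0.2, 0.5, 2.2, 1.9, 0.7, -1.0] [0.2, 0.5, 2.1, 1.4, 0.5, -0.5] [0.3, 0.5, 2.0, 0.8, 0.5, 0.1]
80 [-0.1, 0.9, 2.1, 1.6, 1.4, -1.4] [-0.1, 0.8, 2.1, 1.6, 1.2, -1.3] [0.0, 0.7, 2.1, 1.5, 1.0, -1.1] [0.1, 0.6, 2.0, 1.3, 0.9, -0.9] [0.2, 0.5, 1.9, 1.1, 0.7, -0.5] [0.2, 0.5, 1.9, 0.8, 0.7, -0.2]
```

```bash
sed -i 's/^HG=.048.*/HG=.036/; s/.0187\*M\[:,0\]/.0235*M[:,0]/' cupk.py
python3 - <<'E'
from cupk import *
print(status.current_joint_pos().round(2))
e=status.current_ee_pos(); bot.servo_line((e[0],e[1],.30),speed=.25)
bot.movej([.6,-.1,1.7,0,1.3,-1.8]); print(status.current_ee_pos().round(3))
bot.movej([.6,-.1,1.7,3.5,.65,-1.75]); print(status.current_ee_pos().round(3),status.current_eef_rot().round(2))
al=math.radians(20); M=Rg(al); rv=R.from_matrix(M).as_rotvec(); hd=np.array([math.cos(al),math.sin(al),0])
Pc=np.array([.4993,.398,.040])
for nm,P in [('hi',Pc-.12*hd+[0,0,.16]),('pre',Pc-.12*hd),('g',Pc),('lift',Pc+[0,0,.14])]:
    j=kin.solve_ik(tcp(P,M),rv); print(nm,None if j is None else j.round(2))
for p in (0,80,150,165):
    A=Rp(al,math.radians(p)); P=np.array([.63,.295,.125]); j=kin.solve_ik(tcp(P,A),R.from_matrix(A).as_rotvec()); print(p,None if j is None else j.round(2),geom(P,A))
print(status.current_clock())
shot('scene','s8')
E
```

```text
[-0.33  0.59  1.25 -0.    1.3  -1.9 ]
[0.314 0.348 0.337]
[0.523 0.401 0.873] [-2.65 -0.56 -0.73]
hi [ 0.77  0.2   2.46  3.74  0.71 -1.86]
pre [ 0.77  0.82  2.51  3.53  1.31 -1.49]
g [ 0.63  0.76  2.28  3.44  1.04 -1.6 ]
lift [ 0.63  0.37  2.26  3.57  0.65 -1.8 ]
0 [ 0.22  0.54  2.21  2.97  0.74 -1.5 ] {'tilt': 0, 'mouth': array([0.63 , 0.295, 0.159]), 'lip': array([0.63 , 0.295, 0.159]), 'minz': [np.float64(0.159), np.float64(0.089)], 'fing': np.float64(0.107), 'body': np.float64(0.109)}
80 [ 0.22  0.54  2.21  2.97  0.74 -0.1 ] {'tilt': 71, 'mouth': array([0.63 , 0.263, 0.136]), 'lip': array([0.63 , 0.251, 0.102]), 'minz': [np.float64(0.102), np.float64(0.089)], 'fing': np.float64(0.071), 'body': np.float64(0.103)}
150 [0.22 0.54 2.21 2.97 0.74 1.12] {'tilt': 122, 'mouth': array([0.612, 0.272, 0.107]), 'lip': array([0.624, 0.287, 0.076]), 'minz': [np.float64(0.076), np.float64(0.123)], 'fing': np.float64(0.086), 'body': np.float64(0.095)}
165 [0.22 0.54 2.21 2.97 0.74 1.38] {'tilt': 128, 'mouth': array([0.609, 0.279, 0.104]), 'lip': array([0.626, 0.292, 0.076]), 'minz': [np.float64(0.076), np.float64(0.127)], 'fing': np.float64(0.096), 'body': np.float64(0.101)}
55.275
```

View pics/s8.png

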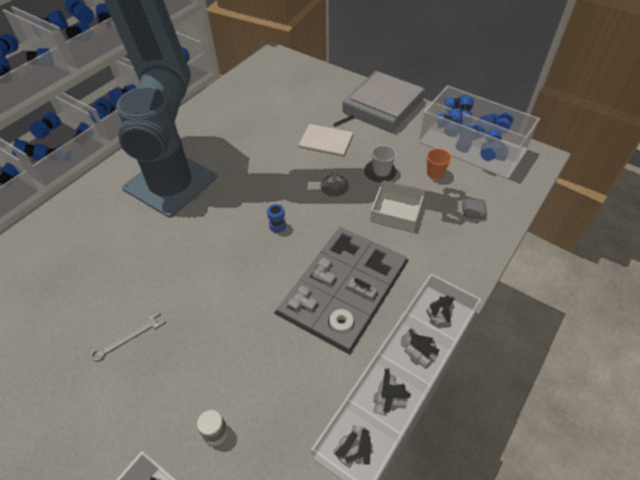

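Everything stands as it should: tray filled, jar at (210,425) and coupling at (276,216) upright. Now the cup: approach low from the side and grip.

Run:
```python
from cupk import *
al=math.radians(20); M=Rg(al); rv=R.from_matrix(M).as_rotvec(); hd=np.array([math.cos(al),math.sin(al),0])
Pc=np.array([.4993,.398,.040])
bot.set_gripper(1.0)
bot.movep(tcp(Pc-.12*hd+[0,0,.16],M),rv)
h=bot.servo_line(tcp(Pc-.12*hd,M),rv,speed=.15,threshold=15); print(h,status.current_ee_pos().round(4),status.current_ft_force().round(1))
bot.sleep(.1); shot('scene','g1',(240,80,480,260),3.3); shot('wrist','gw1')
print(status.current_clock())
```

```text
False [0.4067 0.3644 0.0307] [ 0.4 -0.5  0.2]
59.4417
```

View pics/g1.png

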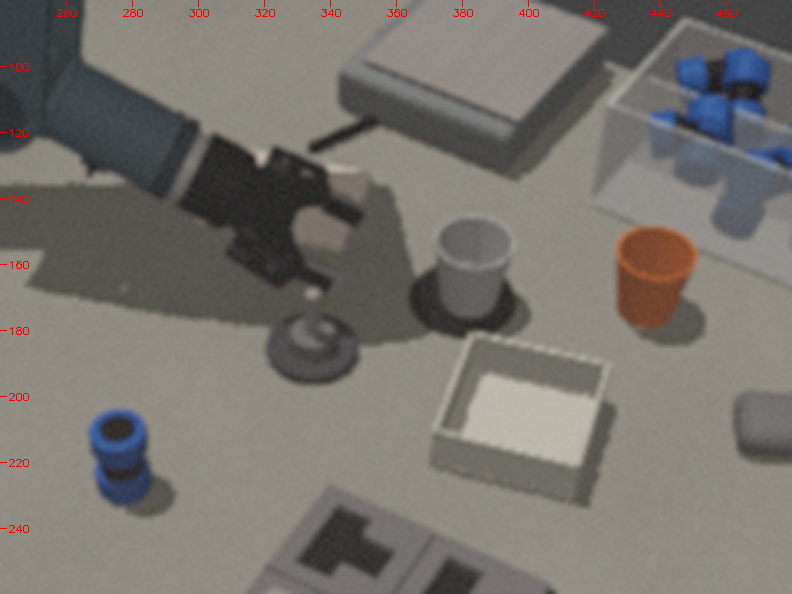

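View pics/gw1.png

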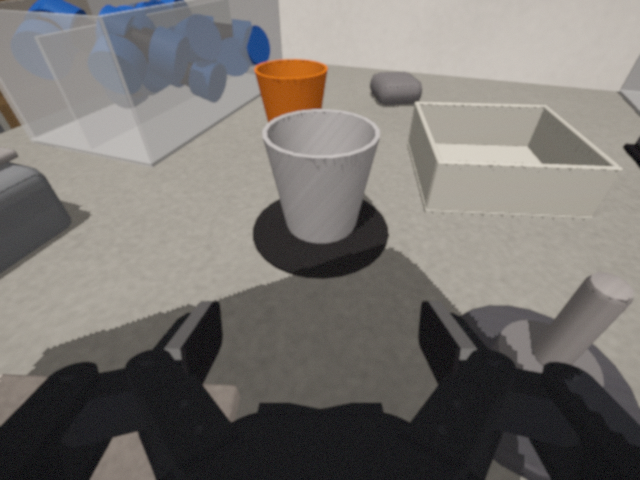

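The cup rim is centred between the fingers (u 263..379), and the spindle post on the right is clear of the path. I'll advance and grip.

Run:
```python
from cupk import *
al=math.radians(20); M=Rg(al); rv=R.from_matrix(M).as_rotvec(); hd=np.array([math.cos(al),math.sin(al),0])
Pc=np.array([.4993,.398,.040])
h=bot.servo_line(tcp(Pc,M),rv,speed=.1,threshold=6); print(h,status.current_ee_pos().round(4),status.current_ft_force().round(1))
if not h:
    bot.set_gripper(0,70); print('gap',status.current_finger_gap()*85)
    shot('wrist','gw2'); bot.servo_line(tcp(Pc+[0,0,.03],M),rv,speed=.05); bot.sleep(.2); shot('wrist','gw3'); shot('scene','g3',(300,80,480,220),4.3); print(status.current_finger_gap()*85,status.current_ft_force().round(2),status.current_clock())
```

```text
False [0.5186 0.4051 0.0297] [-0.8  0.2 -0.4]
gap 61.344426392329616
61.59735962284817 [-0.06  0.36 -1.  ] 62.2417
```

View pics/gw3.png

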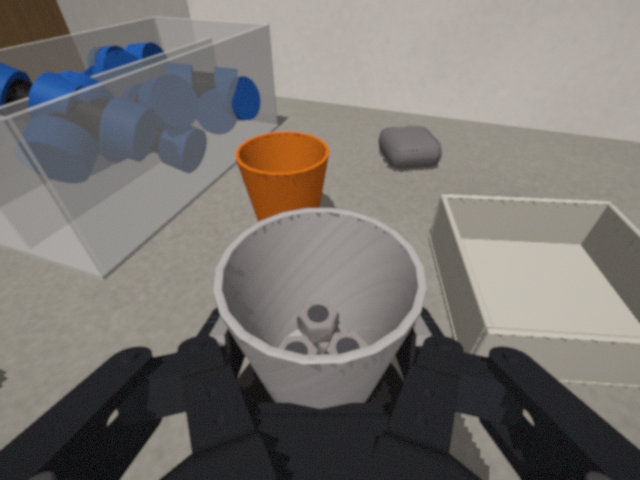

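View pics/g3.png

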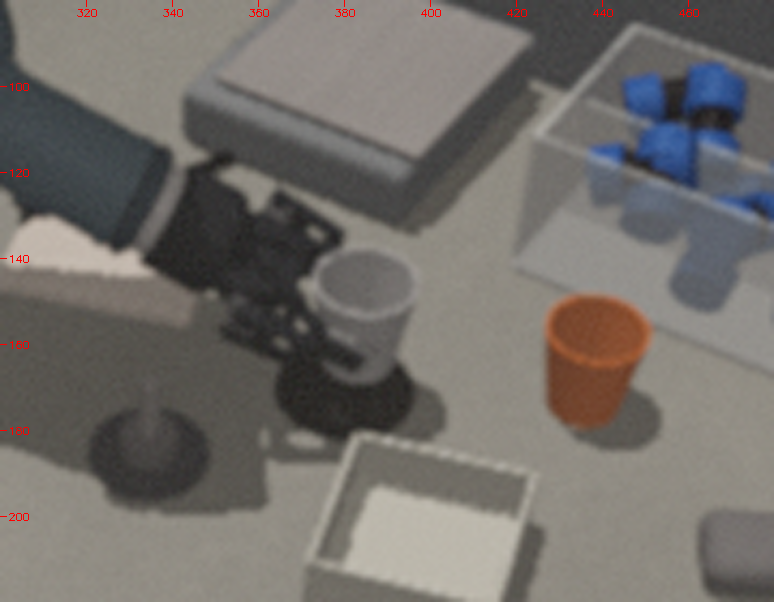

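Run:
```python
from cupk import *
al=math.radians(20); M=Rg(al); rv=R.from_matrix(M).as_rotvec()
bot.servo_line(tcp(np.array([.4993,.398,.17]),M),rv,speed=.15)
bot.servo_line(tcp(np.array([.63,.295,.17]),M),rv,speed=.12)
bot.servo_line(tcp(np.array([.63,.295,.125]),M),rv,speed=.1); bot.sleep(.2)
j=np.array(kin.solve_ik(tcp(np.array([.63,.295,.125]),M),rv)); print(j.round(3),status.current_joint_pos().round(3))
for p in range(10,86,15):
    q=j.copy(); q[5]+=math.radians(p); bot.movej(q)
bot.sleep(.1); print(status.current_finger_gap()*85,status.current_clock()); shot('scene','u1',(320,100,500,240),4.3); shot('wrist','uw1')
```

```text
[ 0.223  0.537  2.208  2.972  0.742 -1.499] [ 0.223  0.536  2.208  2.972  0.742 -1.499]
61.61826841403042 67.575
```

View pics/u1.png

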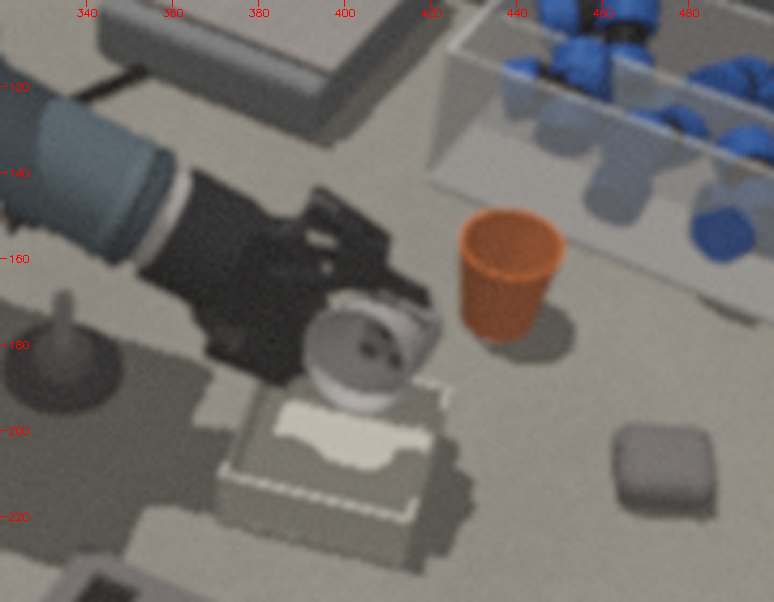

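View pics/uw1.png

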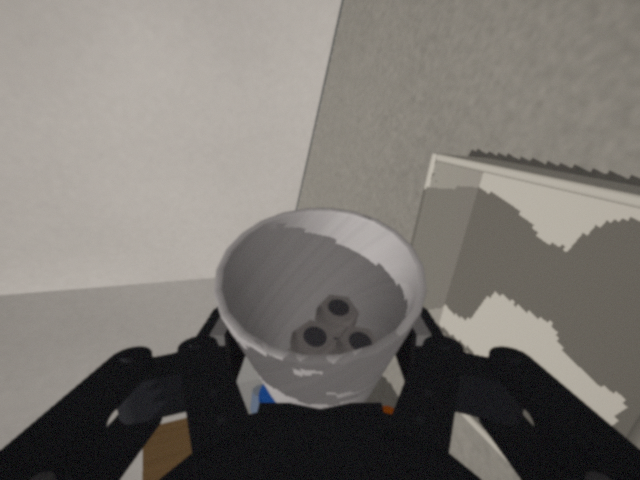

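Run:
```python
from cupk import *
al=math.radians(20); M=Rg(al); rv=R.from_matrix(M).as_rotvec()
q=np.array(status.current_joint_pos()); q0=-1.499
for p in range(92,166,6):
    q[5]=q0+math.radians(p); bot.movej(q); bot.sleep(.15)
bot.sleep(.8); print(status.current_finger_gap()*85,status.current_clock()); shot('scene','u2',(320,100,500,240),4.3); shot('wrist','uw2')
```

```text
61.50544089348085 73.675
```

View pics/u2.png

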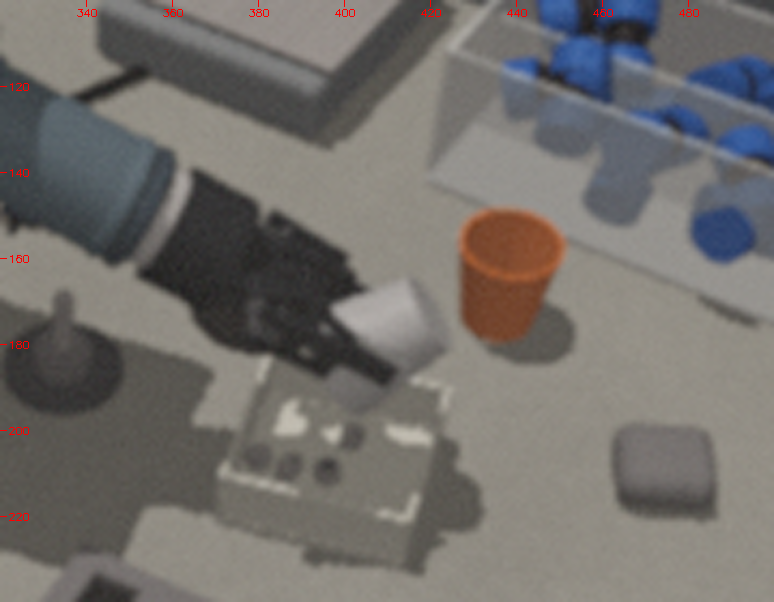

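View pics/uw2.png

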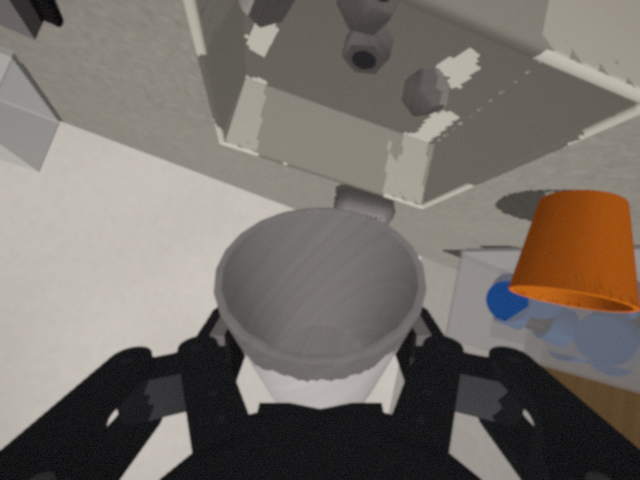

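The wrist view shows the cup empty and the nuts in the tub, with four visible. I'll rotate back and go to the mat.

Run:
```python
from cupk import *
al=math.radians(20); M=Rg(al); rv=R.from_matrix(M).as_rotvec()
q=np.array(status.current_joint_pos()); q0=-1.499
for p in (120,80,40,0):
    q[5]=q0+math.radians(p); bot.movej(q)
bot.servo_line(tcp(np.array([.63,.295,.17]),M),rv,speed=.12)
Pm=np.array([.4955,.396,0])
bot.servo_line(tcp(Pm+[0,0,.17],M),rv,speed=.12)
bot.servo_line(tcp(Pm+[0,0,.056],M),rv,speed=.12); bot.sleep(.2)
print(status.current_ee_pos().round(4),tcp(Pm+[0,0,.056],M).round(4),status.current_clock())
shot('top','z1'); enl('pics/z1',(100,140,250,310),3.5,'pics/z1.png'); shot('wrist','zw1'); shot('scene','zs1',(310,110,440,240),5)
```

```text
[0.5158 0.4035 0.0471] [0.5155 0.4033 0.0461] 80.0333
```

View pics/z1.png

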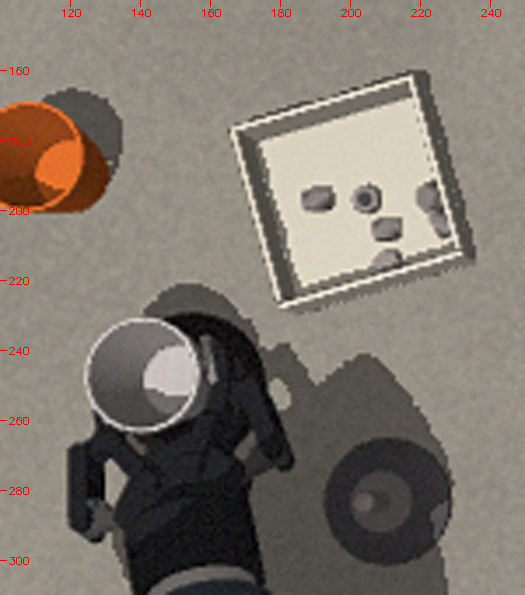

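View pics/zs1.png

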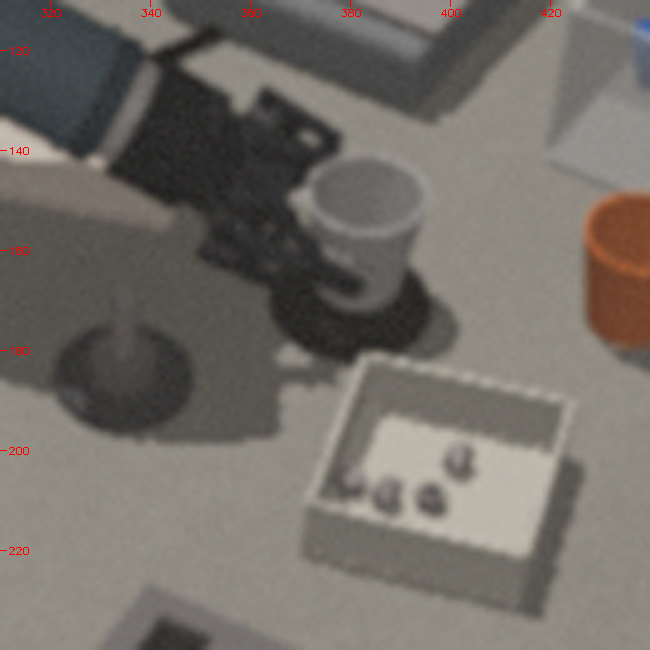

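View pics/zw1.png

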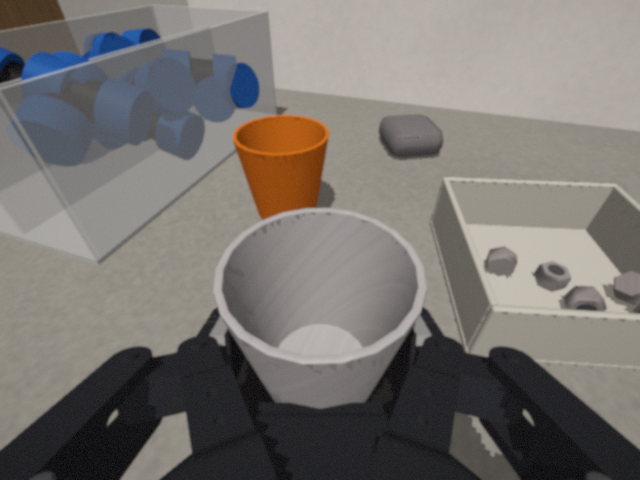

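Six nuts are in the tub in the top view, at about (190,196), (204,196), (210,205), (222,196), (226,203) and (211,214). I'll set the cup down.

Run:
```python
from cupk import *
print('rim now',onz(cal('z1'),(143/3.5+100-.4,375/3.5+140-.4),.090).round(4))
al=math.radians(20); M=Rg(al); rv=R.from_matrix(M).as_rotvec(); hd=np.array([math.cos(al),math.sin(al),0])
Pm=np.array([.4955,.396,0])
h=bot.servo_line(tcp(Pm+[0,0,.0385],M),rv,speed=.03,threshold=4); e=status.current_ee_pos(); print(h,e.round(4),tcp(Pm+[0,0,.040],M).round(4),status.current_ft_force().round(2))
```

```text
rim now [0.4984 0.3957 0.09  ]
True [0.5157 0.4033 0.0303] [0.5155 0.4033 0.0301] [-0.77 -0.8   3.29]
```

Run:
```python
from cupk import *
al=math.radians(20); M=Rg(al); rv=R.from_matrix(M).as_rotvec(); hd=np.array([math.cos(al),math.sin(al),0])
bot.set_gripper(.8); bot.set_gripper(1.0); bot.sleep(.2)
e=status.current_ee_pos(); h=bot.servo_line(e-.13*hd,rv,speed=.08,threshold=8); print(h,status.current_ee_pos().round(3))
bot.sleep(.1); shot('wrist','yw1',(200,60,440,300),2.4); 
e=status.current_ee_pos(); bot.servo_line(e+[0,0,.15],rv,speed=.15); bot.movej([.6,-.1,1.7,3.5,.65,-1.75]); bot.sleep(.2)
shot('top','y1'); enl('pics/y1',(100,140,250,310),3.5,'pics/y1z.png'); shot('scene','ys1'); print(status.current_clock())
```

```text
False [0.394 0.359 0.03 ]
87.2917
```

View pics/y1.png

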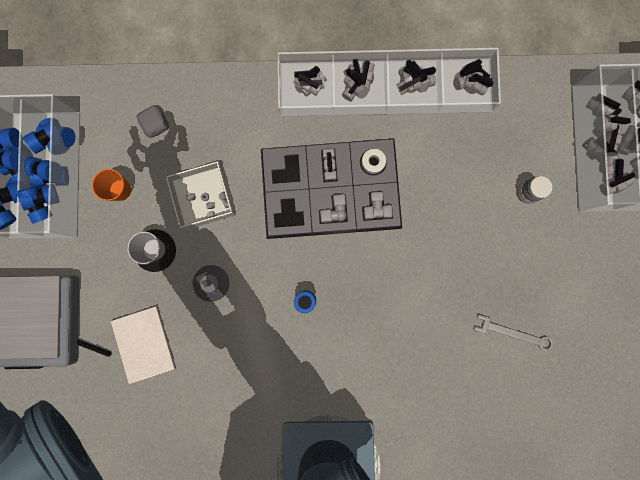

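View pics/y1z.png

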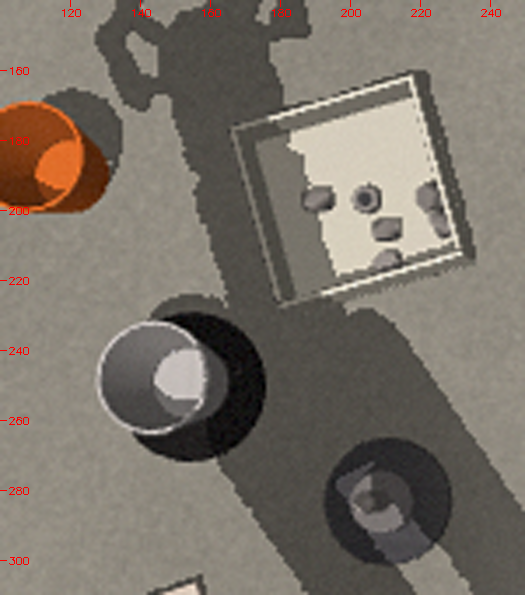

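View pics/ys1.png

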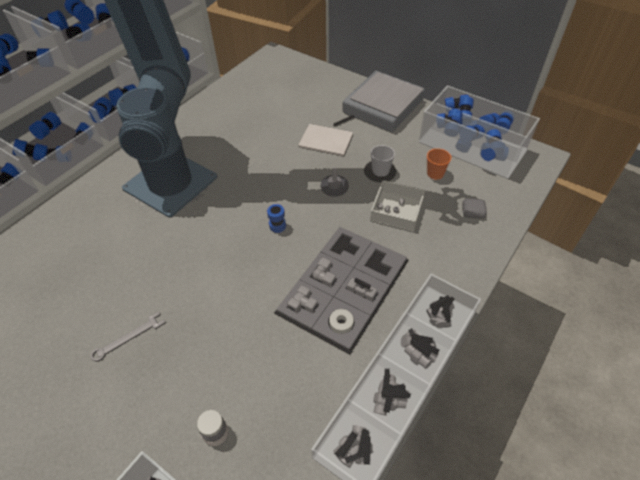

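View pics/yw1.png

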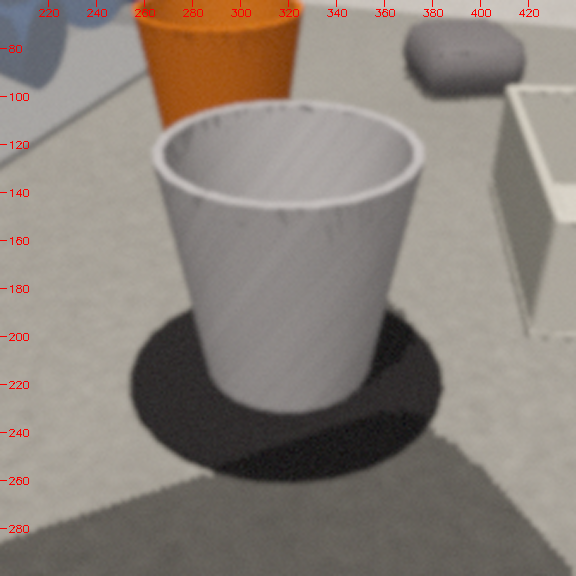

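Run:
```python
from h import *
c=cal('yw1'); f=lambda u,v:np.array([u/2.4+200-.4,v/2.4+60-.4])
hd=np.array([np.cos(np.radians(20)),np.sin(np.radians(20))]);
a=onz(c,f(288.5,413),.004)[:2]+.0255*hd; b=onz(c,f(286,481),.004)[:2]+.05*hd; print('cup ctr',a.round(4),'mat ctr',b.round(4),'diff mm',((a-b)*1000).round(1))
t=cal('y1'); print('rim top view',onz(t,((98+209)/2/3.5+100-.4,(322+434)/2/3.5+140-.4),.074).round(4),'mat top view',onz(t,((266+120)/2/3.5+100-.4,(462+311)/2/3.5+140-.4),.004).round(4))
enl('pics/y1',(250,130,410,245),5,'pics/y1t.png')
```

```text
cup ctr [0.498 0.397] mat ctr [0.4935 0.396 ] diff mm [4.5 0.9]
rim top view [0.4975 0.395  0.074 ] mat top view [0.4959 0.3941 0.004 ]
```

View pics/y1t.png

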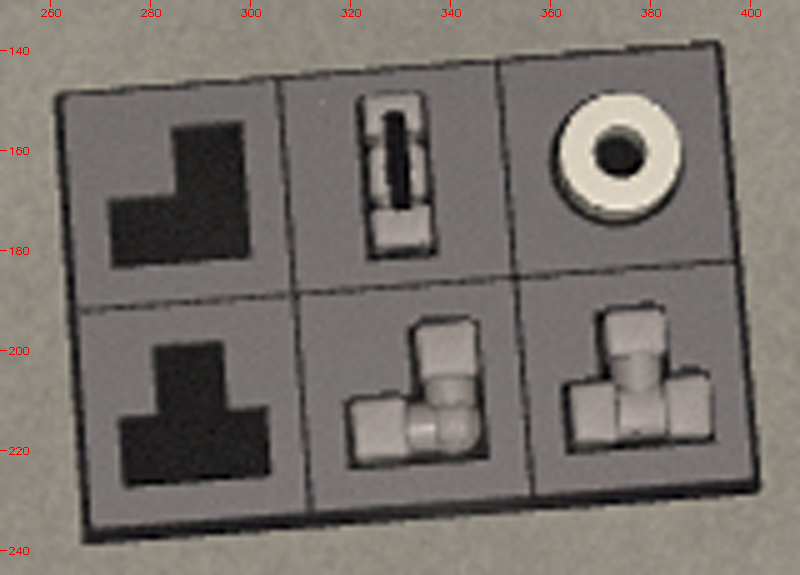

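The final top view shows tee, elbow, valve and roll in their recesses. The cup stands upright 2–4.5 mm from the mat centre, the tub holds six nuts, and the jar and coupling are standing. Handing in.

Run:
```python
from station import bot,status
print(status.current_clock(),status.current_qvel()); bot.close_job()
```

```text
87.2917 [-0.00012833 -0.00189585 -0.00163833  0.00044445 -0.00052439 -0.00013036]
the job is handed in; nothing more can be done
```

I handed the job in at about 87 s with every step done in the order asked. Only one tee, one elbow and the valve were loose on the bench. I laid those and the tape roll in their nests, then tipped the nuts into the tub and stood the empty cup back on its mat. The valve was knocked aside during the run, so I measured it again before picking it up.

**Last checks:**
- **Nests:** each part touched down within 1 mm of the height expected for its recess floor. The final pictures show all four inside their recesses.
- **Nuts and cup:** all six nuts are in the tub. The cup is empty and upright, about 2 mm off the mat centre in the top view and about 4.5 mm in the wrist view.
- **Bystanders:** the jar and the blue coupling are still standing.

**Disagreements:**
- **Part heights:** my measured heights of the parts on the bench came out about 6–9 mm lower than the text. I used the text's heights, and the touchdown depths agreed with them.
- **Mat centre:** the estimates differed by about 2–4 mm between views.

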